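# Clean along the roller gap of a noodle machine

### The job

Clean the noodle machine after use: push its gap lever right over towards the machine's back, to the stop, so that the two rollers part; then take the green-handled cleaning pick and, with its tip resting lightly down in the gap between the rollers, draw it slowly and steadily (about 3 cm a second) along the gap from the lever end to the other end. Then lay the pick gently back, flat in its tray, leaving the lever over and everything else where it is.

Things in the scene. Friction and masses are not known exactly. Their poses are not given: they have to be found in the camera images.
- machine: noodle machine, fixed: steel side plates, two bright level rollers side by side on top, cutters low at the front. 190 mm deep (x), 225 mm wide (y), roller tops 137 mm above the table; only the lever stands higher. Origin on the table under its centre. +x points to its back, +y (along the rollers) to the end with the red-balled gap lever, z up. Side plates' tops: 130 mm.
- gap_lever (a joint): angle of the gap lever (rad), about the machine's y axis at lever_pivot. At 0 (rollers closed) it leans 0.5 rad from upright to the machine's front (-x); it grows as the ball is pushed to the machine's back (+x), to a stop at 1.0 (0.5 rad to the back, rollers parted). It stays where it is left; about 2.5 N at the ball moves it.
- lever_ball (a point): centre of the red ball, 30 mm diameter, on top of the gap lever, 105 mm from lever_pivot. Its height runs from 177 mm (ends of the swing) to 190 mm (upright). The rod below it is 9 mm thick.
- lever_pivot (a point): point on the gap lever's axis, straight below the ball's swing, 85 mm above the table.
- seam_start (a point): lever end of the stroke, in the gap between the parted rollers, 27 mm from the inner face of the lever-side plate. The three seam points are where pick_tip lies when the tip rests on both parted rollers: 126 mm above the table, 11 mm below the roller tops (between closed rollers it stays 3.5 mm higher). Axes as machine.
- seam_mid (a point): the same, half-way along. Rollers: 44 mm diameter, axes at 115 mm height, 174 mm long. The front one is fixed; the lever moves the rear one back: gap 1 mm with the lever at 0, 5 mm at its stop. The nylon tip slides easily on them (friction about 0.2).
- seam_end (a point): the same, at the other end, 27 mm from the inner face of that side plate and 120 mm from seam_start
- pick_center (a point): cleaning pick, loose, about 50 g: straight, 170 mm long. Green handle 110 mm long, 16 mm wide, 18 mm high; from its end a white nylon rod 10 mm thick, with a round end, stands 60 mm out. This point: centre of the handle, 9 mm above the face it lies on. +x points along the pick to its tip, y across the handle, z up as it lies.
- pick_tip (a point): centre of the pick's round end (5 mm radius), 110 mm from pick_center along the pick
- tray: shallow metal tray, fixed, 240 mm (x) by 220 mm (y), rim 10 mm high, floor 4 mm above the table. Origin: centre of its underside. The pick lies near its middle, tip roughly to the tray's +x, between a pastry brush (+y side) and a wooden paddle (-y side), both 12 mm high at most and about 75 mm from the tray's middle line.
- pastry_brush: bystander in the tray: flat wooden pastry brush, 165 by 40 mm; origin under its middle, within 15 mm
- paddle: bystander in the tray: flat wooden paddle, 178 by 42 mm; origin under its middle, within 15 mm
- crank: bystander: the machine's removed crank, 110 mm long, wooden grip standing 70 mm high; origin under its middle, within 15 mm
- rolling_pin: bystander: wooden rolling pin, 300 mm long, 44 mm thick, lying along y; origin under its middle, within 15 mm
- canister: bystander: white canister, 84 mm diameter, 130 mm high; origin under its middle, within 15 mm
- bowl: bystander: steel bowl, 170 mm wide, 75 mm high; origin under its middle, within 15 mm
- dough_scraper: bystander: steel dough scraper with wooden back, 120 by 150 mm, lying flat; origin under its middle, within 15 mm
Not all that is in view belongs to the job. Several things look just like the part that bears pick_center: the one meant starts farthest to the robot's left.

How it is judged:
By the outcome, as a careful person would: the job done as asked, in the order asked, and still so for the second after the job is handed in, with the robot touching nothing.
It also fails if it takes over 72 s, if anything falls off the work surface, if the arm or the gripper's body presses on something with over 40 N, if the wrist force passes 120 N, or if a joint passes its speed limit or range.

### The arm

A 7-joint arm with a two-finger parallel gripper is mounted at the origin on the work surface. World frame = base frame: x ahead of the robot, y to its left, z up, the work surface at z = 0. Lengths are in m, angles in rad, forces in N, time in s.
With the tool pointing down it reaches from about 0.4 to 0.875 m from the base axis. Payload 4.4 kg.
Tool frame: the origin (TCP) lies at the very end of the fingers, on their centre line; the grasp point (between the pads) lies robot.grip_depth behind it (robot.grip_depth is the distance from the TCP to the grasp point, in m); z points along the fingers, y is the direction in which the jaws open and shut (so a half turn about z gives the same grasp; the last joint's range is limited). The gripper opens to 85 mm and grips with 20 to 120 N. Pads are 22 mm wide; open, the fingers measure 114 mm over their backs; the gripper's body (76 mm by 85 mm) begins 54 mm behind the grasp point. The pads swing forward as they close: fully open they stand 13 mm farther back than shut.
Start: joints at [1.193, 0.628, 0.038, 1.517, -0.027, 0.996, -0.02], TCP at [0.199, -0.619, 0.231] pointing down, gripper open.
Joint ranges: [-3.06, 3.06], [-0.37, 2.12], [-1.25, 1.32], [0.18, 2.47], [-1.1, 4.24], [0.23, 1.98], [-2.94, 2.94]. Speed limits (rad/s): [2.57, 2.57, 3.14, 3.14, 3.14, 3.14, 3.14].

### API

Orientations are given as a 3x3 rotation matrix whose columns are the frame's x, y, z axes.
In Python, from rig import robot, get_image, models gives the robot as it stands.
- The arm moves only by the tool carry_out, never from a script. Its argument "commands" is a list that holds one entry, the list of rows, each a list of 7 numbers: the shift along the tool's x, y, z as a fraction of full scale, then the turn, a rotation vector about the tool's x, y, z as a fraction of full scale, then the gripper's target within -1 to 1 (fully open at 1, half-way at 0, shut at -1). In form: [[[tx, ty, tz, ax, ay, az, jaw], ...]]. A call has 1 to 20 rows; each row is the pose to reach, as a shift and turn from the pose commanded when the call began, along the tool's axes at that moment, turning the shorter way round; what a row does not reach only later rows make up. Full scale, the value 1, is 100 mm for a shift and pi rad for a turn. A row lasts 1/10 s, in which the tool goes at most 50 mm and 8.59 degrees, less where a joint would pass 70% of its speed; a pose out of reach is approached as far as the arm can. A call with a number of a shift or a turn outside -1 to 1 is refused whole. A call with a gripper value outside its range is refused whole. The fingers move at their own pace and stop on an object; the grip force is fixed at half the most. Time passes only in rows, so rows that repeat a pose let the fingers close. It gives the time, the measured TCP pose, the force and the opening at its end, in the units of the state.
- robot.state(): the state, without advancing time (a new reading comes with each control period).
- get_image(name): name is "scene" or "top" or "wrist"; returns a dict with "pixels" (420x560x3 uint8, red, green, blue), "fx", "fy", "cx", "cy" (pixels), "camera_from_world" (4x4, takes a point from world to camera coordinates); the wrist camera has in their place "T_tool_cam" (4x4, takes a point from camera to tool coordinates, whose origin is the TCP and whose axes are the flange's). Camera axes: x right, y down, z forward; pixel columns grow to the right and rows downward; lengths in m; the calibration is good to about 2 mm. A picture is of the moment at which its call begins: read the wrist's pose just before it. There is no depth.
- robot.sign_off(): hands the job in, once; it reports no verdict.
Trained networks look in the newest picture that a camera, given by its name, has taken for a name from the list of things; names that differ only in an ending like _2 or _b are one class to them, and where a whole thing is asked for, a point or a joint stands for the part that bears it (a point fixed in the world has none). Each returns a list of dicts, best first, with "confidence" (0 to 1); they miss things now and then, are a little off and sometimes report something else, mostly with a low value. They report only what shows in the picture. A call takes as long as a camera call. They do not tell look-alikes from the thing itself.
- models.silhouettes(camera, query): "pixels" (420x560 bool, what is visible of it) and "bbox" ([left, top, right, bottom] in pixels, round what is visible of it).
The state is a dict: "time": time; "qpos": joint angles; "qd": joint speeds; "joint_efforts": joint torques, N m; "tool_pos": TCP position; "ee_rot": TCP orientation; "ft_force": force on the tool from outside, world axes, zero at the start; "ft_torque": the same for the moment, N m; "finger_gap": finger opening in m.
Only numpy, scipy, OpenCV 4.12 (cv2) and the standard library are available. Lean on these libraries where they do the work, as an engineer would, in place of code of your own. Each camera call takes 0.05 s, during which the arm holds its last target.

## Working session

There is one attempt and no reset: what is moved stays moved. The work goes in short steps, Python scripts to look and compute and a tool call to move; the robot and the scene stay as the last step left them, time stands still between calls to the robot, and variables do not carry over. Pictures are saved under pics/ and viewed, and the job is handed in when it is done.

Besides the shell and the picture viewer there is one more tool, called by a JSON object that holds its "name" and its "arguments". carry_out: Moves the arm, as the interface text tells. Its arguments: {"type":"object","properties":{"commands":{"type":"array"}},"required":["commands"]}

```bash
ls; mkdir -p pics; cat > h.py <<'E'
import numpy as np,cv2
from rig import robot,get_image,models
def save(im,name): cv2.imwrite('pics/'+name,cv2.cvtColor(np.ascontiguousarray(im),cv2.COLOR_RGB2BGR))
def ray(g,u,v):
    T=np.linalg.inv(g['camera_from_world']); d=T[:3,:3]@np.array([(u-g['cx'])/g['fx'],(v-g['cy'])/g['fy'],1]); return T[:3,3],d
def at(g,u,v,z):
    o,d=ray(g,u,v); return o+d*(z-o[2])/d[2]
def proj(g,p):
    c=g['camera_from_world']@np.r_[p,1]; return np.array([g['fx']*c[0]/c[2]+g['cx'],g['fy']*c[1]/c[2]+g['cy']])
E
python3 - <<'E'
from h import *
s=robot.state()
print({k:np.round(v,3).tolist() for k,v in s.items()},robot.grip_depth)
for n in ['scene','top']:
    g=get_image(n); save(g['pixels'],n+'0.png')
    print(n,g['fx'],g['cx'],g['cy'],np.round(np.linalg.inv(g['camera_from_world']),3).tolist())
    for q in ['pick_center','machine','tray','lever_ball','gap_lever','pastry_brush','paddle','crank','rolling_pin','canister','bowl','dough_scraper']:
        print(q,[(round(float(m['confidence']),2),np.round(m['bbox']).tolist(),int(m['pixels'].sum())) for m in models.silhouettes(n,q)])
E
```

```text
pics
{'time': 0.0, 'qpos': [1.193, 0.629, 0.038, 1.518, -0.027, 0.996, -0.02], 'qd': [0.0, -0.0, 0.001, 0.001, -0.0, 0.001, 0.001], 'joint_efforts': [0.001, -56.34, 1.227, -19.345, 0.011, 0.011, 0.0], 'tool_pos': [0.199, -0.618, 0.23], 'ee_rot': [[0.952, 0.307, -0.001], [0.307, -0.952, 0.002], [-0.0, -0.002, -1.0]], 'ft_force': [0.007, 0.195, -0.318], 'ft_torque': [-0.004, -0.022, 0.002], 'finger_gap': 0.085} 0.0187
scene 463.3963712837492 275.48435394725635 205.99180197373903 [[-0.622, 0.574, -0.533, 1.286], [0.783, 0.472, -0.406, 0.591], [0.019, -0.67, -0.743, 1.188], [0.0, 0.0, 0.0, 1.0]]
pick_center [(0.79, [322.0, 247.0, 340.0, 283.0], 189), (0.61, [263.0, 140.0, 273.0, 174.0], 150)]
machine [(0.5, [319.0, 242.0, 346.0, 287.0], 308)]
tray [(0.94, [274.0, 224.0, 374.0, 308.0], 3721)]
lever_ball [(0.56, [236.0, 166.0, 247.0, 201.0], 149), (0.56, [184.0, 144.0, 261.0, 226.0], 3679)]
gap_lever [(0.43, [236.0, 170.0, 248.0, 200.0], 148), (0.21, [129.0, 148.0, 175.0, 184.0], 945)]
pastry_brush [(0.73, [334.0, 252.0, 364.0, 296.0], 418)]
paddle [(0.62, [289.0, 227.0, 322.0, 271.0], 451
[... 604 characters left out ...]
(0.61, [309.0, 104.0, 337.0, 142.0], 939)]
lever_ball [(0.58, [323.0, 196.0, 334.0, 205.0], 87)]
gap_lever [(0.65, [322.0, 174.0, 409.0, 252.0], 5118)]
pastry_brush [(0.72, [179.0, 186.0, 193.0, 238.0], 490)]
paddle [(0.91, [228.0, 179.0, 243.0, 233.0], 502), (0.47, [425.0, 171.0, 487.0, 222.0], 1842)]
crank [(0.48, [287.0, 149.0, 298.0, 186.0], 230)]
rolling_pin [(0.74, [171.0, 118.0, 269.0, 138.0], 1373)]
canister [(0.9, [309.0, 105.0, 339.0, 142.0], 901), (0.52, [171.0, 119.0, 270.0, 138.0], 1478), (0.38, [289.0, 149.0, 299.0, 189.0], 226)]
bowl [(0.69, [73.0, 151.0, 132.0, 210.0], 2560), (0.5, [177.0, 163.0, 254.0, 249.0], 4385)]
dough_scraper [(0.96, [426.0, 171.0, 484.0, 224.0], 1792)]
```

```bash
python3 - <<'E'
import cv2
a=cv2.imread('pics/top0.png');cv2.imwrite('pics/topA.png',cv2.resize(a[90:330,60:500],None,fx=1.8,fy=1.8,interpolation=cv2.INTER_CUBIC))
a=cv2.imread('pics/scene0.png');cv2.imwrite('pics/sceneA.png',cv2.resize(a[100:380,110:470],None,fx=2.1,fy=2.1,interpolation=cv2.INTER_CUBIC))
E
```

```text
(no output)
```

View pics/topA.png

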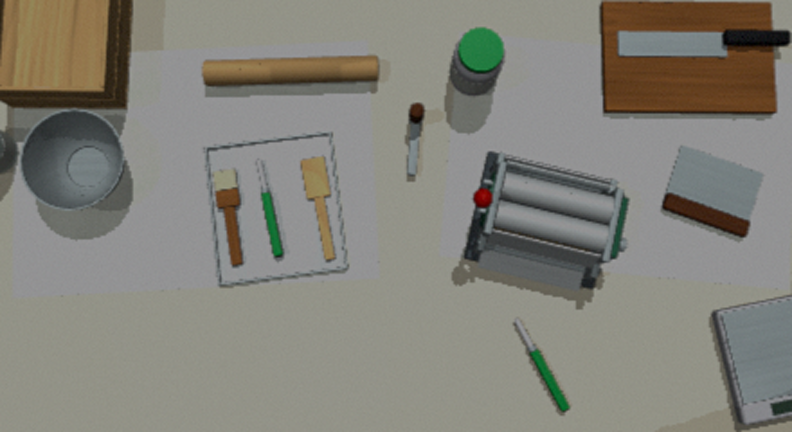

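View pics/sceneA.png

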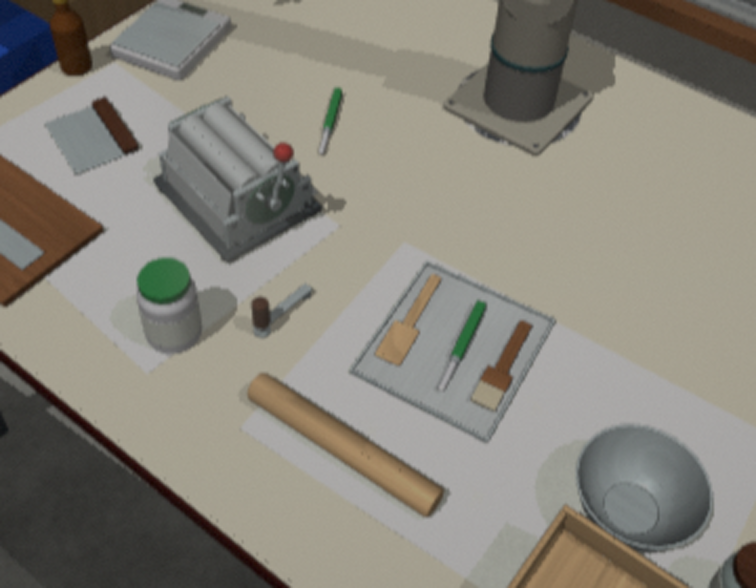

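```bash
python3 - <<'E'
from h import *
g=get_image('wrist'); print(g['fx'],g['cx'],g['cy'],np.round(g['T_tool_cam'],3).tolist()); save(g['pixels'],'w0.png')
t=get_image('top'); s=get_image('scene')
m=models.silhouettes('top','lever_ball')[0]['pixels'];v,u=np.nonzero(m);print(u.mean(),v.mean(),at(t,u.mean(),v.mean(),.177))
hsv=cv2.cvtColor(t['pixels'],cv2.COLOR_RGB2HSV);
for g,n in((t,'top'),(s,'scene')):
  hsv=cv2.cvtColor(np.ascontiguousarray(g['pixels']),cv2.COLOR_RGB2HSV)
  r=((hsv[...,0]<8)|(hsv[...,0]>172))&(hsv[...,1]>180)&(hsv[...,2]>90)
  k,l,st,c=cv2.connectedComponentsWithStats(r.astype(np.uint8))
  for i in range(1,k):
    if st[i,4]>30: print(n,st[i].tolist(),c[i],at(g,*c[i],.177),at(g,*c[i],.190))
  r=(abs(hsv[...,0].astype(int)-68)<15)&(hsv[...,1]>150)
  k,l,st,c=cv2.connectedComponentsWithStats(r.astype(np.uint8))
  for i in range(1,k):
    if st[i,4]>60:
      v,u=np.nonzero(l==i);cov=np.cov(np.c_[u,v].T);w,V=np.linalg.eigh(cov);d=V[:,1]
      p=c[i]; print(n,'green',st[i].tolist(),p,at(g,*p,.013),(at(g,*(p+20*d),.013)-at(g,*(p-20*d),.013)))
E
```

```text
340.25224682233363 281.314993365278 206.06280166658854 [[-0.0, -0.956, -0.295, 0.076], [1.0, -0.0, -0.0, 0.0], [0.0, -0.295, 0.956, -0.143], [0.0, 0.0, 0.0, 1.0]]
327.89285714285717 199.5595238095238 [ 0.52190181 -0.119407    0.177     ]
top [324, 195, 9, 9, 63] [328.12698413 198.66666667] [ 0.5243321  -0.12005556  0.177     ] [ 0.52241394 -0.11848532  0.19      ]
top green [129, 0, 114, 74, 8154] [186.37343635  35.91758646] [1.0744889  0.31293346 0.013     ] [1.09632473e-03 1.28490592e-01 2.22044605e-16]
top green [315, 106, 24, 24, 462] [326.61255411 117.72294372] [ 0.80631835 -0.13703725  0.013     ] [-0.12947891 -0.01351894  0.        ]
top green [206, 197, 11, 35, 154] [210.68831169 214.37662338] [0.49736557 0.21975464 0.013     ] [-0.12013149 -0.02813771  0.        ]
top green [355, 285, 21, 33, 158] [364.82911392 301.02531646] [ 0.23984198 -0.2474758   0.013     ] [-0.10265316 -0.0559283   0.        ]
scene green [327, 245, 13, 24, 70] [332.98571429 256.78571429] [0.49584753 0.22026384 0.013     ] [0.14946188 0.0345204  0.        ]
```

View pics/w0.png

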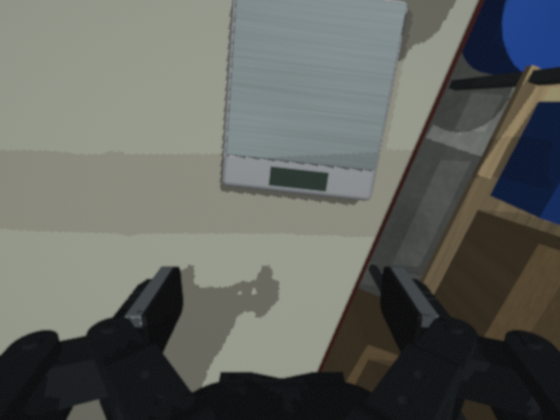

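{"name": "carry_out", "arguments": {"commands": [[[1,-0.5,-1,0,0,-0.16,1],[1,-0.5,-1,0,0,-0.16,1],[1,-0.5,-1,0,0,-0.16,1],[1,-0.5,-1,0,0,-0.16,1]]]}}

```text
time: 1.9
tool_pos: [0.2869, -0.538, 0.337]
ee_rot: [[0.677, 0.736, 0.009], [0.736, -0.677, -0.006], [0.002, 0.01, -1.0]]
ft_force: [0.2, -0.2, 0.3]
finger_gap: 0.085
```

```bash
cat >> h.py <<'E'
import json,os
def log():
    s=robot.state()
    with open('log.jsonl','a') as f: f.write(json.dumps({k:np.asarray(v).tolist() for k,v in s.items()})+'\n')
    return s
def go(s,pos,R=None,div=True):
    """shift/turn fractions from state s to world pos, R"""
    E=np.array(s['ee_rot']); d=E.T@(np.array(pos)-s['tool_pos'])/.1
    rv=np.zeros(3) if R is None else cv2.Rodrigues(E.T@R)[0].ravel()/np.pi
    return np.round(d,3),np.round(rv,4)
def Rtool(xyaw):
    c,s=np.cos(xyaw),np.sin(xyaw); return np.array([[c,s,0],[s,-c,0],[0,0,-1.]])
E
python3 - <<'E'
from h import *
s=log();print({k:np.round(v,3).tolist() for k,v in s.items()})
print(go(s,[.53,-.29,.36],Rtool(np.radians(77))))
E
```

```text
{'time': 1.9, 'qpos': [1.105, 0.472, -0.108, 1.495, 0.048, 1.168, 0.248], 'qd': [0.123, 0.06, -0.046, 0.043, 0.104, -0.043, 0.445], 'joint_efforts': [0.157, -50.682, 0.045, -20.802, 0.025, 0.565, -0.33], 'tool_pos': [0.287, -0.538, 0.337], 'ee_rot': [[0.677, 0.736, 0.009], [0.736, -0.677, -0.006], [0.002, 0.01, -1.0]], 'ft_force': [0.167, -0.221, 0.299], 'ft_torque': [-0.036, -0.04, -0.029], 'finger_gap': 0.085}
(array([ 3.472,  0.115, -0.222]), array([ 0.0034,  0.0002, -0.1643]))
```

{"name": "carry_out", "arguments": {"commands": [[[0.5,0.05,-0.1,0,0,-0.05,1],[1,0.1,-0.15,0,0,-0.1,1]]]}}

```text
time: 2.1
tool_pos: [0.3537, -0.476, 0.3471]
ee_rot: [[0.439, 0.899, 0.0], [0.899, -0.439, -0.002], [-0.002, 0.001, -1.0]]
ft_force: [0.1, -0.2, 0.1]
finger_gap: 0.0852
```

{"name": "carry_out", "arguments": {"commands": [[[0.5,0.3,0,0,0,-0.03,1],[1,0.4,0,0,0,-0.06,1],[1,0.4,0,0,0,-0.06,1]]]}}

```text
time: 2.4
tool_pos: [0.4395, -0.3967, 0.3465]
ee_rot: [[0.253, 0.968, 0.004], [0.968, -0.253, 0.004], [0.005, 0.003, -1.0]]
ft_force: [-0.5, 0.7, -0.6]
finger_gap: 0.0853
```

```bash
python3 - <<'E'
from h import *
s=log();print({k:np.round(v,3).tolist() for k,v in s.items()})
print(go(s,[.53,-.29,.36],Rtool(np.radians(77))))
E
```

```text
{'time': 2.4, 'qpos': [0.86, 0.449, -0.264, 1.517, 0.116, 1.19, 0.322], 'qd': [-0.084, -0.003, 0.077, 0.007, 0.05, 0.003, -0.164], 'joint_efforts': [1.228, -47.743, -1.662, -21.264, 0.105, -0.034, 0.232], 'tool_pos': [0.439, -0.397, 0.347], 'ee_rot': [[0.253, 0.968, 0.004], [0.968, -0.253, 0.004], [0.005, 0.003, -1.0]], 'ft_force': [-0.515, 0.749, -0.569], 'ft_torque': [0.018, -0.009, 0.031], 'finger_gap': 0.085}
(array([ 1.261,  0.606, -0.127]), array([ 0.0009, -0.0016, -0.0091]))
```

{"name": "carry_out", "arguments": {"commands": [[[0.45,0.3,-0.1,0,0,-0.01,1],[0.85,0.55,-0.2,0,0,-0.01,1],[0.95,0.6,-0.2,0,0,-0.01,1],[0.95,0.6,-0.2,0,0,-0.01,1],[0.95,0.6,-0.2,0,0,-0.01,1]]]}}

```text
time: 2.9
tool_pos: [0.5155, -0.3292, 0.3657]
ee_rot: [[0.236, 0.972, -0.002], [0.972, -0.236, -0.001], [-0.002, -0.002, -1.0]]
ft_force: [-0.9, -0.1, -0.1]
finger_gap: 0.0851
```

```bash
python3 - <<'E'
from h import *
s=log();print({k:np.round(v,4).tolist() for k,v in s.items()})
g=get_image('wrist'); save(g['pixels'],'w1.png')
E
```

```text
{'time': 2.9, 'qpos': [0.6928, 0.4723, -0.2788, 1.4265, 0.1336, 1.2624, 0.1642], 'qd': [0.0279, 0.0002, 0.0214, 0.0061, 0.0007, -0.0015, -0.0021], 'joint_efforts': [-1.9734, -50.2609, -3.4837, -22.0022, -0.195, -0.0428, -0.0132], 'tool_pos': [0.5155, -0.3292, 0.3657], 'ee_rot': [[0.2358, 0.9718, -0.0018], [0.9718, -0.2358, -0.0011], [-0.0015, -0.0015, -1.0]], 'ft_force': [-0.9416, -0.1318, -0.1253], 'ft_torque': [-0.0577, 0.0292, -0.0037], 'finger_gap': 0.0851}
```

View pics/w1.png

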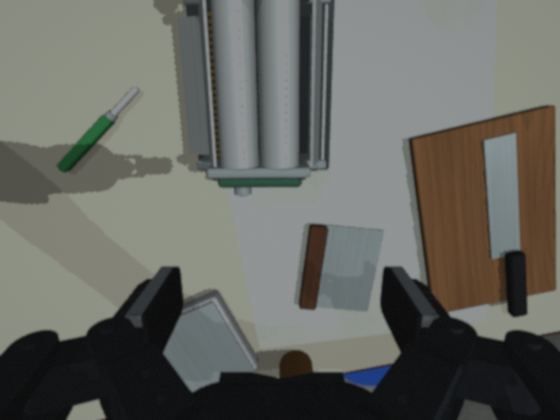

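{"name": "carry_out", "arguments": {"commands": [[[0.45,0,-0.1,0,0,0,1],[0.9,0,-0.3,0,0,0,1],[1,0,-0.3,0,0,0,1],[1,0,-0.3,0,0,0,1],[1,0,-0.3,0,0,0,1]]]}}

```text
time: 3.45
tool_pos: [0.5388, -0.2334, 0.3956]
ee_rot: [[0.238, 0.971, -0.002], [0.971, -0.238, -0.002], [-0.002, -0.001, -1.0]]
ft_force: [0.7, -0.9, 0.3]
finger_gap: 0.0854
```

```bash
cat >> h.py <<'E'
def wrist(name=None):
    s=log(); g=get_image('wrist')
    T=np.eye(4);T[:3,:3]=s['ee_rot'];T[:3,3]=s['tool_pos']
    g['camera_from_world']=np.linalg.inv(T@g['T_tool_cam'])
    if name: save(g['pixels'],name+'.png'); np.savez(name+'.npz',pixels=g['pixels'],fx=g['fx'],fy=g['fy'],cx=g['cx'],cy=g['cy'],camera_from_world=g['camera_from_world'])
    return s,g
E
python3 - <<'E'
from h import *
s,g=wrist('w2');print({k:np.round(v,4).tolist() for k,v in s.items()})
E
```

```text
{'time': 3.45, 'qpos': [0.5531, 0.4154, -0.3018, 1.4397, 0.1268, 1.3064, 0.0022], 'qd': [0.0127, 0.0122, 0.01, -0.0027, -0.0008, 0.001, -0.0022], 'joint_efforts': [-1.4777, -47.8193, -3.2321, -22.248, -0.1539, -0.006, -0.0067], 'tool_pos': [0.5388, -0.2334, 0.3956], 'ee_rot': [[0.2377, 0.9713, -0.0017], [0.9713, -0.2377, -0.0017], [-0.0021, -0.0012, -1.0]], 'ft_force': [0.6927, -0.9454, 0.2652], 'ft_torque': [-0.0064, 0.0374, 0.0034], 'finger_gap': 0.0854}
```

View pics/w2.png

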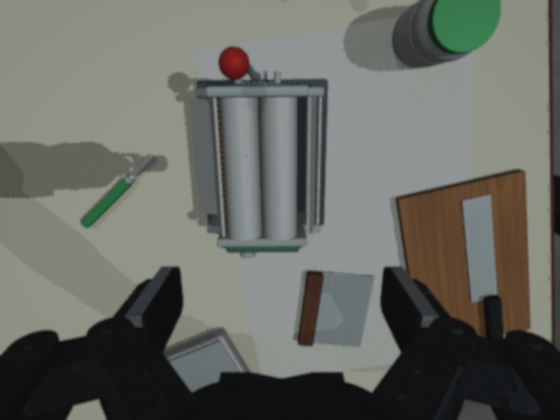

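```bash
python3 - <<'E'
import cv2
a=cv2.imread('pics/w2.png');cv2.imwrite('pics/w2z.png',cv2.resize(a[40:265,180:345],None,fx=2.66,fy=2.66,interpolation=cv2.INTER_CUBIC))
E
```

```text
(no output)
```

View pics/w2z.png

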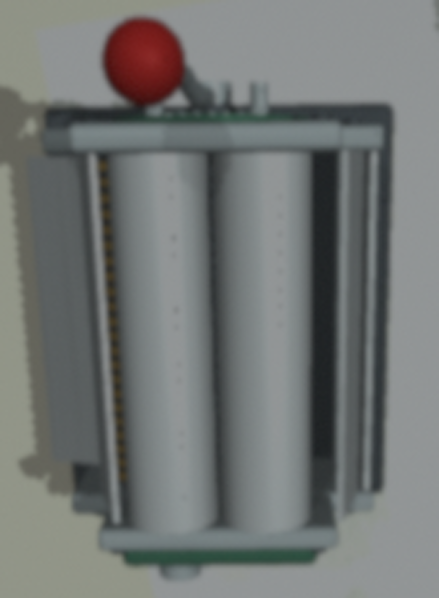

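```bash
python3 - <<'E'
from h import *
g=dict(np.load('w2.npz'))
f=lambda x,y:(180+(x+.5)/2.66-.5,40+(y+.5)/2.66-.5)
print('cam',np.linalg.inv(g['camera_from_world'])[:3,3])
P={}
for n,p,z in [('gap+',(211,152),.118),('gap-',(219,530),.118),('rA+',(161,152),.137),('rA-',(174,530),.137),('rB+',(262,152),.137),('rB-',(264,530),.137),('A+L',(112,152),.120),('A-L',(130,530),.120),('B+R',(308,152),.120),('B-R',(307,530),.120),('ball',(144,61),.177),('plate+outL',(72,124),.130),('plate+outR',(338,122),.130),('plate-outL',(102,546),.130),('plate-outR',(337,546),.13)]:
    P[n]=at(g,*f(*p),z); print(n,np.round(P[n],4))
for a,b in [('gap+','gap-'),('rA+','rA-'),('rB+','rB-')]:
    d=P[a]-P[b];print(a,np.linalg.norm(d),np.degrees(np.arctan2(d[1],d[0])))
# red ball centroid
hsv=cv2.cvtColor(g['pixels'],cv2.COLOR_RGB2HSV)
r=((hsv[...,0]<8)|(hsv[...,0]>172))&(hsv[...,1]>150)&(hsv[...,2]>70);r[150:]=0
k,l,st,c=cv2.connectedComponentsWithStats(r.astype(np.uint8));i=1+st[1:,4].argmax();print(st[i],c[i],at(g,*c[i],.177))
# profile across gap
gray=cv2.cvtColor(g['pixels'],cv2.COLOR_RGB2GRAY)
for row in (105,130,160,190,220): print(row,gray[row,216:306].tolist())
E
```

```text
cam [ 0.55731901 -0.16001221  0.53803939]
gap+ [ 0.5326 -0.1501  0.118 ]
gap- [ 0.4901 -0.3254  0.118 ]
rA+ [ 0.5132 -0.1455  0.137 ]
rA- [ 0.4722 -0.3128  0.137 ]
rB+ [ 0.5546 -0.1556  0.137 ]
rB- [ 0.5141 -0.323   0.137 ]
A+L [ 0.4904 -0.1397  0.12  ]
A-L [ 0.4473 -0.314   0.12  ]
B+R [ 0.5741 -0.1603  0.12  ]
B-R [ 0.5331 -0.335   0.12  ]
ball [ 0.5203 -0.1146  0.177 ]
plate+outL [ 0.4788 -0.1253  0.13  ]
plate+outR [ 0.5889 -0.1515  0.13  ]
plate-outL [ 0.4342 -0.3152  0.13  ]
plate-outR [ 0.546  -0.3426  0.13  ]
gap+ 0.180364761758171 76.3798328376277
rA+ 0.17220924049109856 76.23537197627614
rB+ 0.17220248217529563 76.38390631881309
[220  48  28  29 652] [233.75306748  62.17177914] [ 0.52030275 -0.11422434  0.177     ]
105 [107, 71, 46, 44, 55, 70, 81, 90, 99, 105, 110, 114, 119, 121, 125, 127, 129, 132, 135, 137, 140, 144, 146, 147, 147, 147, 147, 146, 146, 145, 142, 137, 130, 127, 124, 121, 117, 113, 108, 102, 94, 79, 59, 53, 57, 62, 69, 78, 88, 98, 105, 111, 115, 119, 123, 125, 128, 130, 133, 136, 139, 143, 145, 147, 147, 147, 147, 148, 148, 148, 147, 145, 141, 137, 134, 131
[... 1066 characters left out ...]
 149, 148, 147, 144, 140, 137, 134, 131, 125, 119, 111, 103, 91, 72, 58, 60, 70, 79, 87, 96, 102, 108, 112, 117, 121, 124, 126, 129, 131, 133, 136, 139, 141, 144, 147, 148, 148, 148, 149, 148, 145, 142, 139, 135, 132, 127, 120, 111, 98, 75, 52, 36, 34, 35, 35, 35, 34, 38, 54]
220 [58, 60, 63, 67, 80, 108, 131, 125, 92, 62, 54, 61, 70, 82, 92, 100, 107, 113, 117, 122, 125, 128, 130, 131, 134, 137, 138, 140, 144, 145, 146, 147, 148, 147, 146, 143, 140, 137, 134, 131, 125, 118, 111, 102, 88, 68, 59, 62, 71, 80, 89, 98, 104, 110, 115, 119, 122, 125, 128, 131, 132, 135, 137, 139, 142, 144, 146, 147, 147, 147, 146, 144, 142, 138, 135, 133, 127, 121, 112, 99, 80, 62, 52, 50, 51, 52, 52, 53, 57, 68]
```

```bash
python3 - <<'E'
from h import *
t=get_image('top');s=get_image('scene')
np.savez('top.npz',**t);np.savez('scene.npz',**s)
xh=np.array([.9718,-.236,0]);yh=np.array([.236,.9718,0]);Z=np.array([0,0,1.])
m=lambda x,y,z:x*xh+y*yh+z*Z
C=[m(.5531-.0225,-.1064+.087,.137),m(.5531-.0225,-.1064-.087,.137),m(.5531+.0225,-.1064-.087,.137),m(.5531+.0225,-.1064+.087,.137)]
G=[m(.5531,-.1064+.087,.118),m(.5531,-.1064-.087,.118)]
B=np.array([.5203,-.1142,.177])
for g,n,(x0,y0,x1,y1),k in((t,'top',(310,160,420,260),6),(s,'scene',(170,130,270,230),6)):
    im=cv2.resize(np.ascontiguousarray(g['pixels'][y0:y1,x0:x1]),None,fx=k,fy=k,interpolation=cv2.INTER_CUBIC)
    q=lambda p:tuple(int(v) for v in ((proj(g,p)-[x0,y0]+.5)*k))
    for a in range(4): cv2.line(im,q(C[a]),q(C[(a+1)%4]),(255,255,0),1)
    cv2.line(im,q(G[0]),q(G[1]),(0,255,255),1)
    cv2.circle(im,q(B),int(.015*g['fx']/1.15*k),(0,0,255),1); save(im,n+'_ov.png')
E
```

```text
(no output)
```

View pics/top_ov.png

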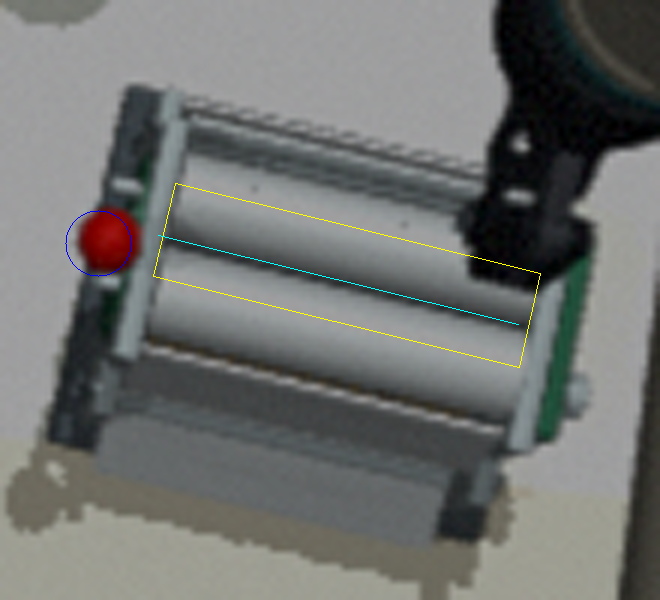

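View pics/scene_ov.png

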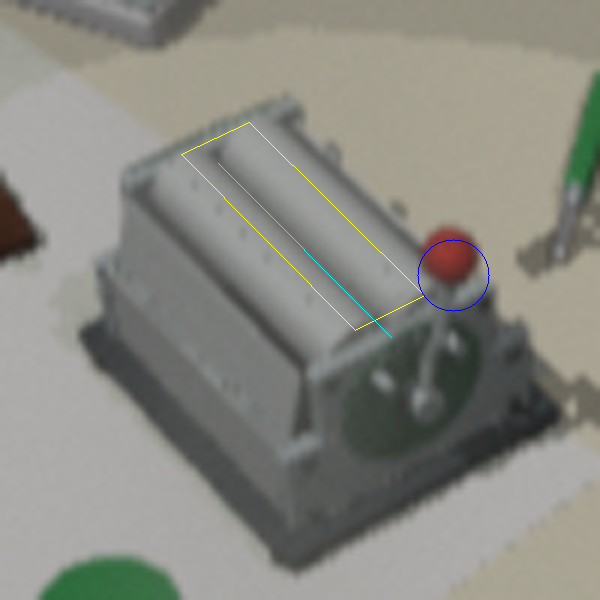

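```bash
python3 - <<'E'
from h import *
t=dict(np.load('top.npz'));s=dict(np.load('scene.npz'));w=dict(np.load('w2.npz'))
from scipy.optimize import least_squares
def tri(obs,fixz=None):
    f=lambda p:np.concatenate([(proj(g,p)-uv)*.0+((proj(g,p)-uv)/g['fx']*np.linalg.norm(p-np.linalg.inv(g['camera_from_world'])[:3,3])*1000) for g,uv in obs])
    r=least_squares(f,[.52,-.12,.17]);return r.x,np.round(r.fun,1)
def red(g,lim):
  hsv=cv2.cvtColor(np.ascontiguousarray(g['pixels']),cv2.COLOR_RGB2HSV)
  r=((hsv[...,0]<8)|(hsv[...,0]>172))&(hsv[...,1]>130)&(hsv[...,2]>60)
  x0,y0,x1,y1=lim;mk=np.zeros_like(r);mk[y0:y1,x0:x1]=1;v,u=np.nonzero(r&mk);return np.array([(u.min()+u.max())/2,(v.min()+v.max())/2]),len(u)
a,b,c=red(t,(315,185,345,215)),red(s,(230,160,255,185)),red(w,(215,40,255,80))
print(a,b,c)
print(tri([(t,a[0]),(s,b[0])]),tri([(t,a[0]),(w,c[0])]),tri([(s,b[0]),(w,c[0])]),tri([(t,a[0]),(s,b[0]),(w,c[0])]))
for g,u in((t,a),(s,b),(w,c)): print(at(g,*u[0],.177))
E
```

```text
(array([327.5, 199.5]), 81) (array([244.5, 172. ]), 45) (array([234.,  63.]), 694)
(array([ 0.52000905, -0.11657908,  0.19011076]), array([-0.2,  0.1, -0.2, -0.1])) (array([ 0.52100267, -0.11664332,  0.18742582]), array([-0.5, -0.5, -0.3,  0.5])) (array([ 0.5211644 , -0.11633502,  0.19073578]), array([-0.8,  0.2, -0.7, -0.3])) (array([ 0.52069821, -0.11654659,  0.19017316]), array([-0.2, -0.6, -0.7,  0.3, -1.1,  0.2]))
[ 0.52205567 -0.11835077  0.177     ]
[ 0.50984385 -0.12564392  0.177     ]
[ 0.52032866 -0.11500633  0.177     ]
```

```bash
python3 - <<'E'
from h import *
t=dict(np.load('top.npz'));s=dict(np.load('scene.npz'));w=dict(np.load('w2.npz'))
xh=np.array([.9718,-.236,0]);yh=np.array([.236,.9718,0])
for n,p in(('hub',(427,400)),('hubtop',(427,385)),('ball',(449,255))):
    u=170+(p[0]+.5)/6-.5;v=130+(p[1]+.5)/6-.5
    o,d=ray(s,u,v)
    for yp in (-.003,.004,.0097):
        k=(yp-o@yh)/(d@yh);P=o+k*d;print(n,yp,'x',round(P@xh,4),'z',round(P[2],4))
im=cv2.resize(np.ascontiguousarray(s['pixels'][130:235,165:270]),None,fx=5.7,fy=5.7,interpolation=cv2.INTER_CUBIC)
im=cv2.convertScaleAbs(im,alpha=1.5); save(im,'sc_z.png')
a=w['pixels'][30:130,200:330]; save(cv2.resize(cv2.convertScaleAbs(np.ascontiguousarray(a),alpha=1.5),None,fx=5.5,fy=5.5,interpolation=cv2.INTER_CUBIC),'w_z.png')
E
```

```text
hub -0.003 x 0.5432 z 0.0763
hub 0.004 x 0.5477 z 0.0852
hub 0.0097 x 0.5513 z 0.0924
hubtop -0.003 x 0.5426 z 0.0879
hubtop 0.004 x 0.5471 z 0.0967
hubtop 0.0097 x 0.5508 z 0.1038
ball -0.003 x 0.5246 z 0.1754
ball 0.004 x 0.5293 z 0.1835
ball 0.0097 x 0.5331 z 0.19
```

View pics/sc_z.png

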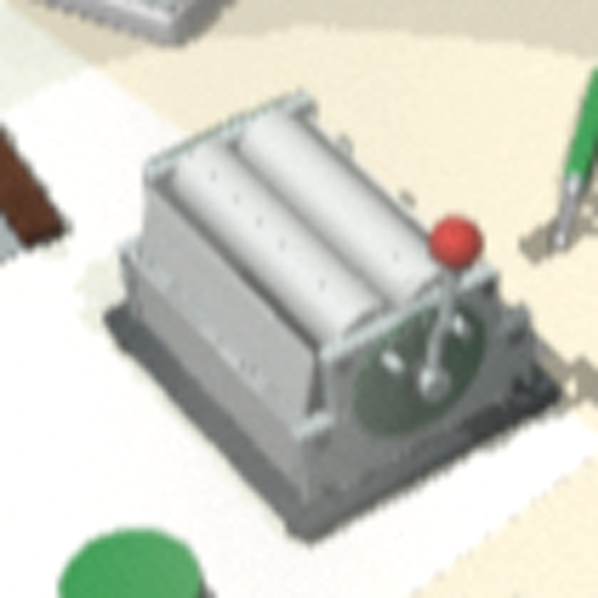

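View pics/w_z.png

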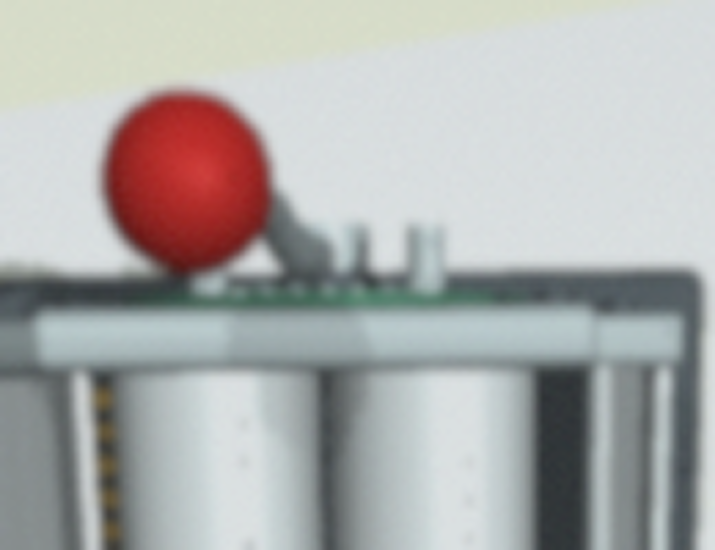

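{"name": "carry_out", "arguments": {"commands": [[[0.35,-0.35,0.3,0,0,0,-1],[0.7,-0.7,0.7,0,0,0,-1],[1,-0.96,1,0,0,0,-1],[1,-0.96,1,0,0,0,-1]]]}}

```text
time: 4.0
tool_pos: [0.4665, -0.1087, 0.2936]
ee_rot: [[0.233, 0.972, -0.006], [0.972, -0.233, 0.002], [0.0, -0.006, -1.0]]
ft_force: [0.7, -0.5, -0.2]
finger_gap: 0.0283
```

```bash
cat >> h.py <<'E'
xh=np.array([.9718,-.236,0]);yh=np.array([.236,.9718,0])
def mp(x,y,z): return x*xh+y*yh+np.array([0,0,z])
def mc(p): p=np.asarray(p); return np.array([p@xh,p@yh,p[2]])
YAW=np.radians(76.35)
E
python3 - <<'E'
from h import *
s=log();print(mc(s['tool_pos']),s['finger_gap'],go(s,mp(.483,.0097,.172),Rtool(YAW)))
E
```

```text
[0.4790154  0.00443006 0.29362082] 0.02825441614575574 (array([0.052, 0.048, 1.216]), array([-0.0019, -0.0001,  0.0009]))
```

{"name": "carry_out", "arguments": {"commands": [[[0.05,0,0.3,0,0,0,-1],[0.05,0,0.6,0,0,0,-1],[0.05,0,0.9,0,0,0,-1],[0.05,0,1,0,0,0,-1],[0.05,0,1,0,0,0,-1]]]}}

```text
time: 4.5
tool_pos: [0.4706, -0.1068, 0.195]
ee_rot: [[0.236, 0.972, -0.003], [0.972, -0.236, 0.0], [-0.0, -0.003, -1.0]]
ft_force: [-0.3, -0.0, 0.5]
finger_gap: -0.0001
```

```bash
python3 - <<'E'
from h import *
s,g=wrist('w3');print(mc(s['tool_pos']),s['finger_gap'],s['ft_force'],go(s,mp(.483,.0097,.172),Rtool(YAW)))
E
```

```text
[0.48247839 0.00730377 0.1949879 ] -5.8247426069883666e-05 [-0.30953492 -0.02395489  0.51814309] (array([0.024, 0.006, 0.23 ]), array([-0.001 ,  0.0001,  0.0001]))
```

View pics/w3.png

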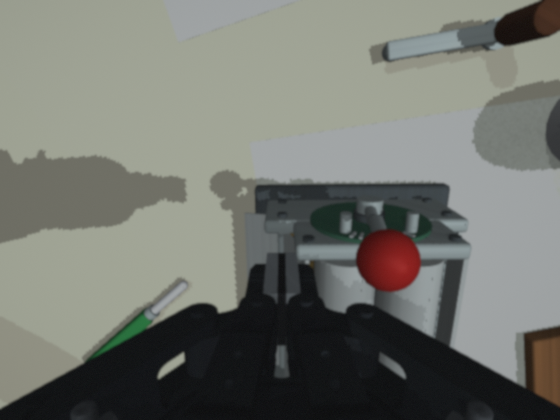

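{"name": "carry_out", "arguments": {"commands": [[[0.02,0,0.22,0,0,0,-1],[0.02,0.1,0.22,0,0,0,-1],[0.02,0.2,0.22,0,0,0,-1],[0.02,0.3,0.22,0,0,0,-1],[0.02,0.4,0.22,0,0,0,-1],[0.02,0.5,0.22,0,0,0,-1],[0.02,0.6,0.22,0,0,0,-1]]]}}

```text
time: 5.25
tool_pos: [0.5314, -0.1183, 0.1745]
ee_rot: [[0.234, 0.972, 0.001], [0.972, -0.234, -0.0], [0.0, 0.0, -1.0]]
ft_force: [-3.1, 1.3, 0.6]
finger_gap: 0.0001
```

```bash
python3 - <<'E'
from h import *
s,g=wrist('w4');print(mc(s['tool_pos']),s['ft_force']@np.c_[xh,yh])
E
```

```text
[0.5443119  0.01040934 0.17445026] [-3.31678757  0.4816177 ]
```

View pics/w4.png

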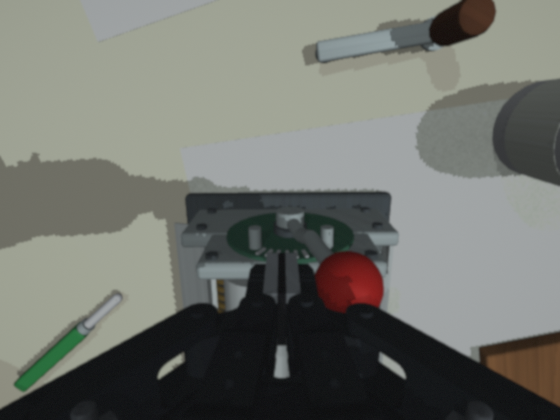

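{"name": "carry_out", "arguments": {"commands": [[[0,0.1,0,0,0,0,-1],[0,0.18,0,0,0,0,-1],[0,0.22,0,0,0,0,-1],[0,0.26,0,0,0,0,-1]]]}}

```text
time: 5.7
tool_pos: [0.5556, -0.1242, 0.1738]
ee_rot: [[0.234, 0.972, -0.001], [0.972, -0.234, 0.0], [-0.0, -0.001, -1.0]]
ft_force: [-2.4, 0.7, -1.3]
finger_gap: -0.0
```

{"name": "carry_out", "arguments": {"commands": [[[0,0.04,0,0,0,0,-1],[0,0.06,0,0,0,0,-1]]]}}

```text
time: 5.9
tool_pos: [0.5608, -0.1255, 0.174]
ee_rot: [[0.234, 0.972, -0.002], [0.972, -0.234, 0.0], [-0.0, -0.002, -1.0]]
ft_force: [-6.1, 2.5, 2.1]
finger_gap: -0.0002
```

```bash
python3 - <<'E'
from h import *
s,g=wrist('w5');print(mc(s['tool_pos']),s['ft_force']@np.c_[xh,yh])
E
```

```text
[0.57463271 0.01041351 0.17398336] [-6.51410526  0.97506098]
```

View pics/w5.png

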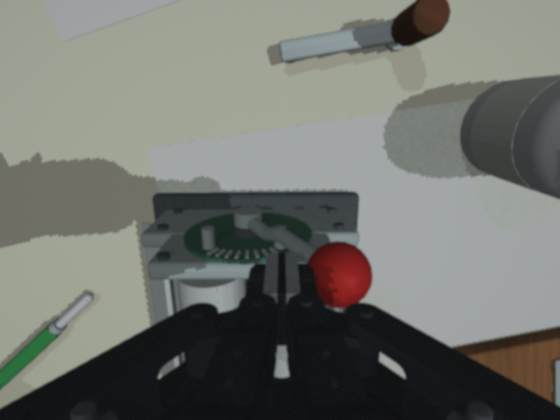

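{"name": "carry_out", "arguments": {"commands": [[[0,0.02,0,0,0,0,-1],[0,0.04,0,0,0,0,-1],[0,0.05,0,0,0,0,-1]]]}}

```text
time: 6.25
tool_pos: [0.5612, -0.1256, 0.1738]
ee_rot: [[0.234, 0.972, -0.011], [0.972, -0.234, 0.001], [-0.001, -0.011, -1.0]]
ft_force: [-15.3, 4.0, 9.1]
finger_gap: 0.0001
```

```bash
python3 - <<'E'
from h import *
s=log();print(mc(s['tool_pos']),s['ft_force']@np.c_[xh,yh])
E
```

```text
[0.57505373 0.01036069 0.17379697] [-15.84477831   0.28857566]
```

{"name": "carry_out", "arguments": {"commands": [[[0,-0.1,0,0,0,0,-1],[0,-0.45,0,0,0,0,-1],[0,-0.5,-0.4,0,0,0,-1],[-0.2,-0.4,-0.9,0,0,0,0],[-0.6,-0.2,-1,0,0,0,1],[-0.9,0,-1,0,0,0,1],[-0.9,0,-1,0,0,0,1],[-0.9,0,-1,0,0,0,1]]]}}

```text
time: 7.05
tool_pos: [0.546, -0.2152, 0.2744]
ee_rot: [[0.236, 0.972, 0.002], [0.972, -0.236, -0.0], [0.0, 0.002, -1.0]]
ft_force: [-0.6, 0.7, 0.9]
finger_gap: 0.0725
```

{"name": "carry_out", "arguments": {"commands": [[[0,0,-0.5,0,0,0,1],[0,0,-0.9,0,0,0,1],[0,0,-0.9,0,0,0,1],[0,0,-0.9,0,0,0,1],[0,0,-0.9,0,0,0,1]]]}}

```text
time: 7.55
tool_pos: [0.5447, -0.2131, 0.363]
ee_rot: [[0.233, 0.973, -0.002], [0.973, -0.233, 0.001], [0.0, -0.002, -1.0]]
ft_force: [-0.1, -0.6, -0.1]
finger_gap: 0.0855
```

```bash
python3 - <<'E'
from h import *
s,g=wrist('w6');print(mc(s['tool_pos']),s['ft_force'],s['qpos'])
a=g['pixels'][20:280,150:400]; save(cv2.resize(np.ascontiguousarray(a),None,fx=2.3,fy=2.3,interpolation=cv2.INTER_CUBIC),'w6z.png')
E
```

```text
[ 0.57961036 -0.07857644  0.36302569] [-0.12814632 -0.59908957 -0.14984726] [ 0.53495526  0.43265992 -0.32452711  1.50492587  0.14202906  1.22912703
 -0.04446021]
```

View pics/w6z.png

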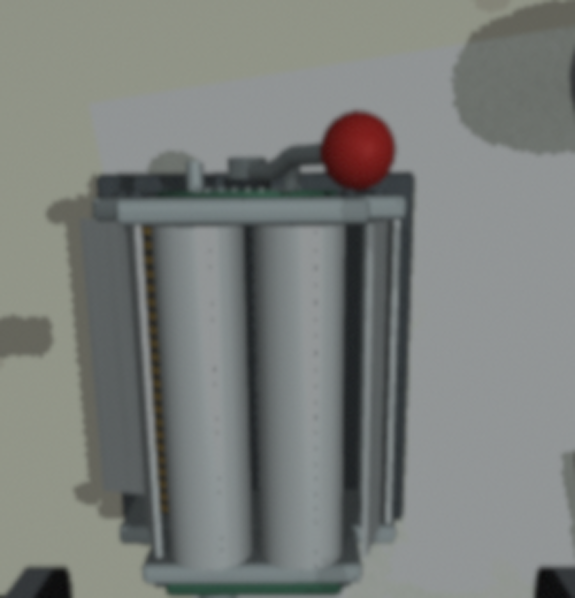

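```bash
python3 - <<'E'
from h import *
g=dict(np.load('w6.npz'))
f=lambda x,y:(150+(x+.5)/2.3-.5,20+(y+.5)/2.3-.5)
print('cam',mc(np.linalg.inv(g['camera_from_world'])[:3,3]))
for n,p,z in [('gap+',(249,226),.118),('gap-',(255,568),.118),('gap400',(252,400),.118),('rA+',(200,226),.137),('rA-',(207,568),.137),('rB+',(298,226),.137),('rB-',(299,568),.137),('AL+',(153,226),.118),('AL-',(165,568),.118),('BR+',(345,226),.118),('BR-',(342,568),.118),('ball',(358,150),.177)]:
    print(n,np.round(mc(at(g,*f(*p),z)),4))
gray=cv2.cvtColor(g['pixels'],cv2.COLOR_RGB2GRAY).astype(float)
for row in (130,160,190,220,250):
    seg=gray[row,245:275];w=np.clip(75-seg,0,None);u=245+(w*np.arange(30)).sum()/w.sum();print(row,u,mc(at(g,u,row,.118)))
E
```

```text
cam [ 0.57996899 -0.00324828  0.50561599]
gap+ [ 0.5539 -0.0211  0.118 ]
gap- [ 0.554 -0.203  0.118]
gap400 [ 0.5539 -0.1076  0.118 ]
rA+ [ 0.5328 -0.0203  0.137 ]
rA- [ 0.5302 -0.1933  0.137 ]
rB+ [ 0.5775 -0.0202  0.137 ]
rB- [ 0.5782 -0.1931  0.137 ]
AL+ [ 0.5078 -0.0213  0.118 ]
AL- [ 0.5046 -0.2031  0.118 ]
BR+ [ 0.5999 -0.021   0.118 ]
BR- [ 0.6017 -0.2028  0.118 ]
ball [0.6015 0.0109 0.177 ]
130 258.22 [ 0.55389625 -0.03414268  0.118     ]
160 258.978102189781 [ 0.5541902  -0.06775625  0.118     ]
190 259.82442748091603 [ 0.5546036  -0.10317195  0.118     ]
220 260.48091603053433 [ 0.55481051 -0.14053984  0.118     ]
250 261.5238095238095 [ 0.55550902 -0.18002344  0.118     ]
```

{"name": "carry_out", "arguments": {"commands": [[[0.4,-0.2,0,0,0,0.04,1],[0.8,-0.4,0,0,0,0.08,1],[1,-0.5,0,0,0,0.12,1]]]}}

```text
time: 7.9
tool_pos: [0.5186, -0.1008, 0.3629]
ee_rot: [[0.576, 0.817, -0.003], [0.817, -0.576, 0.003], [0.001, -0.004, -1.0]]
ft_force: [0.9, 0.1, -0.1]
finger_gap: 0.0855
```

{"name": "carry_out", "arguments": {"commands": [[[0.3,-0.3,0.1,0,0,0.04,1],[0.6,-0.6,0.2,0,0,0.08,1],[0.7,-0.74,0.3,0,0,0.12,1]]]}}

```text
time: 8.2
tool_pos: [0.4984, -0.0005, 0.3328]
ee_rot: [[0.836, 0.549, -0.002], [0.549, -0.836, 0.003], [-0.0, -0.003, -1.0]]
ft_force: [0.1, 0.5, -0.1]
finger_gap: 0.0855
```

{"name": "carry_out", "arguments": {"commands": [[[0.15,-0.4,0.1,0,0,0.04,1],[0.3,-0.8,0.2,0,0,0.08,1],[0.4,-1,0.3,0,0,0.111,1]]]}}

```text
time: 8.5
tool_pos: [0.4762, 0.1039, 0.3027]
ee_rot: [[0.973, 0.23, -0.003], [0.23, -0.973, 0.001], [-0.002, -0.002, -1.0]]
ft_force: [0.1, 0.4, -0.0]
finger_gap: 0.085
```

{"name": "carry_out", "arguments": {"commands": [[[-0.05,-0.4,0.1,0,0,0,1],[-0.1,-0.8,0.2,0,0,0,1],[-0.1,-1,0.2,0,0,0,1],[-0.1,-1,0.2,0,0,0,1]]]}}

```text
time: 8.9
tool_pos: [0.4436, 0.1985, 0.2829]
ee_rot: [[0.972, 0.236, -0.003], [0.236, -0.972, 0.001], [-0.002, -0.001, -1.0]]
ft_force: [-0.2, 0.3, 0.3]
finger_gap: 0.0856
```

```bash
python3 - <<'E'
from h import *
s,g=wrist('w7');print(s['tool_pos'],s['ee_rot'],s['ft_force'],s['qpos'])
save(g['pixels'],'w7.png')
E
```

```text
[0.44360544 0.19851209 0.28292378] [[ 9.71711261e-01  2.36156285e-01 -2.72666259e-03]
 [ 2.36159345e-01 -9.71713966e-01  8.55955853e-04]
 [-2.44739676e-03 -1.47566879e-03 -9.99995916e-01]] [-0.21435857  0.32386311  0.29946491] [-0.29777711  0.33955987 -0.24076729  1.88617227  0.09666641  0.92912899
 -1.9157912 ]
```

View pics/w7.png

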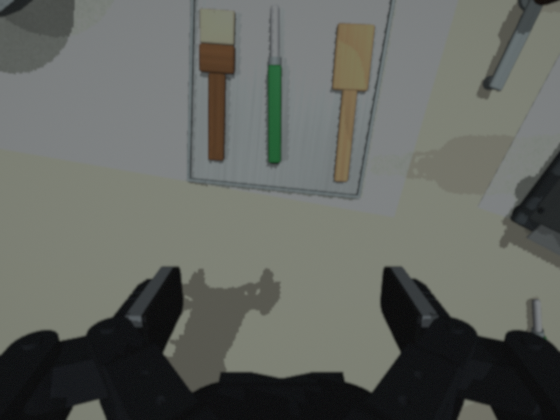

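```bash
cat > pk.py <<'E'
from h import *
def green(g,box):
    hsv=cv2.cvtColor(np.ascontiguousarray(g['pixels']),cv2.COLOR_RGB2HSV)
    r=(abs(hsv[...,0].astype(int)-68)<15)&(hsv[...,1]>120)
    mk=np.zeros_like(r);mk[box[1]:box[3],box[0]:box[2]]=1;r&=mk.astype(bool)
    v,u=np.nonzero(r); return u,v
def handle(g,box,z=.022):
    u,v=green(g,box)
    P=np.array([at(g,a,b,z)[:2] for a,b in zip(u,v)])
    (c,sz,ang)=cv2.minAreaRect((P*1000).astype(np.float32))
    m=P.mean(0);w,V=np.linalg.eigh(np.cov((P-m).T));d=V[:,1];d=d*np.sign(d[0])
    t=(P-m)@d; q=(P-m)@np.array([-d[1],d[0]])
    ctr=m+d*(np.percentile(t,.5)+np.percentile(t,99.5))/2+np.array([-d[1],d[0]])*(np.percentile(q,1)+np.percentile(q,99))/2
    return ctr,np.degrees(np.arctan2(d[1],d[0])),np.ptp(t),np.ptp(q),len(u)
E
python3 - <<'E'
from pk import *
g=dict(np.load('w7.npz'))
print(handle(g,(255,50,300,180),.022),handle(g,(255,50,300,180),.018))
E
```

```text
(array([0.49882226, 0.22061395]), np.float64(13.127733134333257), np.float64(0.10643581996822495), np.float64(0.012372688787368316), 1069) (array([0.49863556, 0.22065936]), np.float64(13.127733134333248), np.float64(0.10749145950048386), np.float64(0.012495402169086813), 1069)
```

```bash
cat > fk.py <<'E'
import numpy as np,json,itertools
from scipy.optimize import least_squares
from scipy.spatial.transform import Rotation as Ro
L=[json.loads(l) for l in open('log.jsonl')]
def Rs(q,sg):
    ax='zyzyzyz';R=[np.eye(3)]
    for i in range(7): R.append(R[-1]@Ro.from_euler(ax[i],sg[i]*q[i]).as_matrix())
    return R
def fit():
    best=None
    for sg in itertools.product([1,-1],repeat=7):
        if sg[1]<0: continue
        M=[Rs(l['qpos'],sg)[-1].T@np.array(l['ee_rot']) for l in L]
        A=Ro.from_matrix(M); m=A.mean(); e=max((m.inv()*A).magnitude())
        if best is None or e<best[0]: best=(e,sg,m.as_matrix())
    return best
if __name__=='__main__':
    print(len(L)); e,sg,m=fit(); print(e,sg,np.round(m,3))
    # positions: p = p0 + R1 a + R2 b + R3.. linear in link vectors
    A=[];b=[]
    for l in L:
        R=Rs(l['qpos'],sg)
        A.append(np.hstack([np.array([[0],[0],[1]])]+[R[2][:,[2]],R[3][:,[0]],R[4][:,[2]],R[4][:,[0]],R[6][:,[2]]]));b.append(l['tool_pos'])
    A=np.vstack(A);b=np.hstack(b);x,res,rk,sv=np.linalg.lstsq(A,b,rcond=None);print(np.round(x,4),sv,np.abs(A@x-b).max())
E
python3 fk.py
```

```text
11
6.4185466289381565e-16 (-1, 1, -1, 1, -1, 1, -1) [[ 0. -1.  0.]
 [ 1.  0. -0.]
 [ 0.  0.  1.]]
[-0.272   0.6908 -0.068   0.3862  0.0058 -0.1168] [6.58799902 4.66612716 0.68905379 0.476729   0.3511841  0.01141241] 0.02379029464525506
```

```bash
cat > fk2.py <<'E'
from fk import *
e,SG,MT=fit()
def row(q):
    R=Rs(q,SG)
    return np.hstack([[[0],[0],[1]],R[1][:,[1]],R[2][:,[2,0]],R[3][:,[1]],R[4][:,[2,0]],R[5][:,[1]],R[6][:,[2,0]]]),R[-1]@MT
A=np.vstack([row(l['qpos'])[0] for l in L]);b=np.hstack([l['tool_pos'] for l in L])
x0=np.array([.2848,-.005,.42,0,-.0118,.314,0,0,.34,0])
lam=1e-3
X=x0+np.linalg.solve(A.T@A+lam*np.eye(len(x0)),A.T@(b-A@x0))
def fk(q):
    a,R=row(q); return a@X,R
if __name__=='__main__':
    print(np.round(X,4),np.abs(A@X-b).max(),np.linalg.svd(A)[1])
E
python3 fk2.py
```

```text
[ 3.088e-01 -1.330e-02  5.576e-01  1.000e-03 -1.470e-02  3.820e-01
 -3.000e-04  0.000e+00  3.213e-01 -2.000e-04] 0.0002903334229917842 [6.60086843 5.73973372 5.70979871 0.63023257 0.56130178 0.29162877
 0.23450429 0.15705137 0.07183089 0.00862449]
```

```bash
cat > ik.py <<'E'
from fk2 import *
lo=np.array([-3.06,-.37,-1.25,.18,-1.1,.23,-2.94]);hi=np.array([3.06,2.12,1.32,2.47,4.24,1.98,2.94])
def ik(p,R,q0,n=1):
    def f(q):
        P,S=fk(q); return np.r_[(P-p)*20,Ro.from_matrix(S.T@R).as_rotvec()*3,(q-q0)*.003]
    r=least_squares(f,np.clip(q0,lo+.02,hi-.02),bounds=(lo+.01,hi-.01));P,S=fk(r.x)
    return r.x,np.linalg.norm(P-p),np.linalg.norm(Ro.from_matrix(S.T@R).as_rotvec())
xh=np.array([.9718,-.236,0]);yh=np.array([.236,.9718,0]);zz=np.array([0,0,1.])
def pose(tip,th,h,sx,D=.110,delta=.007):
    p=np.cos(th)*h-np.sin(th)*zz;a=-np.cos(th)*zz-np.sin(th)*h
    X=sx*p;Y=np.cross(a,X);return tip-D*p+delta*a,np.c_[X,Y,a]
E
python3 - <<'E'
from ik import *
q0=np.array(L[-1]['qpos']);q1=np.array(L[3]['qpos'])
for hs in (1,-1):
  for sx in (1,-1):
    for th in (30,45,60,75):
      out=[]
      q=q1.copy()
      for y in(-.0467,-.1067,-.1667):
        tip=.5545*xh+y*yh+.126*zz
        P,R=pose(tip,np.radians(th),hs*yh,sx)
        best=None
        for st in ([q] if y<-.05 else [q1,q0,q1+[0,0,.5,0,.6,0,0],q1+[0,0,-.5,0,-.6,0,0],q1+[0,0,.5,0,.6,0,1.5],q1+[0,0,-.5,0,-.6,0,-1.5]]):
          r=ik(P,R,np.array(st)); 
          if best is None or r[1]+r[2]*.1<best[1]+best[2]*.1: best=r
        q=best[0];out.append((np.round(best[1]*1000,1),np.round(best[2],3),np.round(q,2).tolist()))
      print(hs,sx,th,out[0],out[2])
E
```

```text
1 1 30 (np.float64(0.0), np.float64(0.0), [0.49, 0.67, -0.51, 1.87, 0.99, 1.07, -0.86]) (np.float64(0.0), np.float64(0.0), [0.68, 0.68, -0.47, 1.84, 1.06, 0.98, -0.7])
1 1 45 (np.float64(0.0), np.float64(0.0), [0.02, 0.68, -0.01, 1.88, 0.93, 1.05, -0.9]) (np.float64(0.0), np.float64(0.0), [0.19, 0.67, 0.05, 1.9, 1.04, 0.91, -0.81])
1 1 60 (np.float64(0.0), np.float64(0.0), [-0.15, 0.77, 0.06, 1.85, 0.99, 1.25, -1.04]) (np.float64(0.0), np.float64(0.0), [0.02, 0.75, 0.13, 1.92, 1.15, 1.1, -1.02])
1 1 75 (np.float64(0.0), np.float64(0.0), [-0.28, 0.9, 0.13, 1.81, 1.02, 1.43, -1.13]) (np.float64(0.0), np.float64(0.0), [-0.12, 0.88, 0.19, 1.91, 1.19, 1.28, -1.16])
1 -1 30 (np.float64(0.0), np.float64(0.0), [0.37, 0.64, -0.32, 1.87, 0.91, 0.97, 2.35]) (np.float64(0.0), np.float64(0.0), [0.56, 0.65, -0.28, 1.85, 0.97, 0.88, 2.51])
1 -1 45 (np.float64(0.0), np.float64(0.0), [0.16, 0.68, -0.22, 1.87, 1.01, 1.16, 2.17]) (np.float64(0.0), np.float64(0.0), [0.34, 0.67, -0.17, 1.89, 1.13, 1.03, 2.26])
1 -1 60 (np.float64(0.0), np.float64(0.0), [-0.01, 0.77, -0.15, 1.85, 1.07, 1.37, 2.04]) (np.fl
[... 900 characters left out ...]
 -0.75, 1.58, -2.26])
-1 -1 30 (np.float64(0.0), np.float64(0.0), [0.74, 0.7, -0.57, 1.84, -0.26, 0.73, 0.24]) (np.float64(0.0), np.float64(0.0), [0.91, 0.73, -0.54, 1.74, -0.2, 0.88, 0.37])
-1 -1 45 (np.float64(0.0), np.float64(0.0), [0.94, 0.8, -0.69, 1.79, -0.4, 0.85, 0.44]) (np.float64(0.0), np.float64(0.0), [1.07, 0.84, -0.64, 1.65, -0.32, 1.05, 0.51])
-1 -1 60 (np.float64(0.0), np.float64(0.0), [0.74, 0.81, -0.16, 1.75, -0.89, 1.26, 0.95]) (np.float64(0.0), np.float64(0.0), [0.86, 0.87, -0.11, 1.57, -0.77, 1.45, 0.94])
-1 -1 75 (np.float64(0.0), np.float64(0.0), [0.85, 0.94, -0.21, 1.68, -0.94, 1.45, 1.02]) (np.float64(0.0), np.float64(0.0), [0.96, 1.0, -0.16, 1.46, -0.83, 1.65, 0.96])
```

{"name": "carry_out", "arguments": {"commands": [[[0.3,-0.05,0.3,0,0,0.003,0],[0.6,-0.08,0.6,0,0,0.003,0],[0.73,-0.086,1,0,0,0.003,0],[0.73,-0.086,1,0,0,0.003,0]]]}}

```text
time: 9.35
tool_pos: [0.5135, 0.2167, 0.1786]
ee_rot: [[0.976, 0.218, -0.009], [0.218, -0.976, -0.005], [-0.01, 0.003, -1.0]]
ft_force: [-1.4, -0.1, 0.4]
finger_gap: 0.0422
```

{"name": "carry_out", "arguments": {"commands": [[[0,0,0.4,0,0,0,0],[0,0,0.8,0,0,0,0],[0,0,1,0,0,0,0],[0,0,1,0,0,0,0],[0,0,1,0,0,0,0]]]}}

```text
time: 9.85
tool_pos: [0.5154, 0.2196, 0.0855]
ee_rot: [[0.976, 0.219, 0.001], [0.219, -0.976, -0.0], [0.001, 0.0, -1.0]]
ft_force: [0.6, -0.7, 0.6]
finger_gap: 0.043
```

```bash
python3 - <<'E'
from pk import *
s,g=wrist('w8');print(s['tool_pos'],s['ee_rot'][:,0],s['finger_gap'],s['ft_force'])
c=handle(g,(200,0,360,250),.022);print(c)
th=np.radians(13.1);d=np.array([np.cos(th),np.sin(th)])
P=np.array([.498,.2207])+.015*d
print(go(s,[*P,.007],Rtool(th)))
save(g['pixels'],'w8.png')
E
```

```text
[0.51542761 0.21959775 0.08545352] [0.97562549 0.21944002 0.00098637] 0.0429851930645167 [ 0.64852639 -0.6518769   0.56391409]
(array([0.52467158, 0.2267242 ]), np.float64(12.922903497079373), np.float64(0.0564814022904791), np.float64(0.013985653492706605), 1900)
(array([-0.018, -0.05 ,  0.785]), array([ 0.0001, -0.0003, -0.0024]))
```

View pics/w8.png

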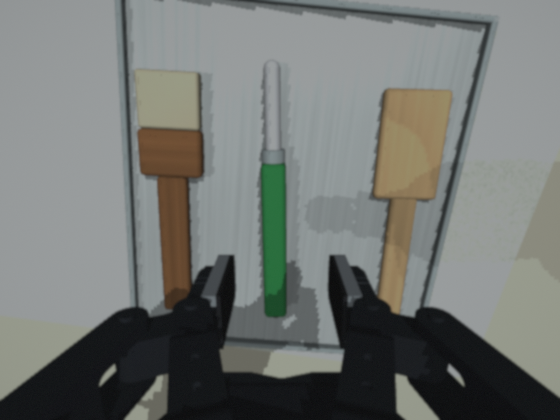

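```bash
python3 - <<'E'
from pk import *
g=dict(np.load('w8.npz'))
for n,p,z in (('tipend',(272,61),.013),('ferr',(273.5,150),.016),('greenfront',(274,163),.022),('greenback',(275,316),.022)): print(n,at(g,*p,z))
T=at(g,272,61,.013);B=at(g,275,316,.022);d=(T-B)[:2];print(np.linalg.norm(d),np.degrees(np.arctan2(d[1],d[0])))
E
```

```text
tipend [0.61012834 0.24622207 0.013     ]
ferr [0.56009581 0.23438064 0.016     ]
greenfront [0.55327142 0.23245118 0.022     ]
greenback [0.44751612 0.20869229 0.022     ]
0.16688684221288255 12.995917561989325
```

{"name": "carry_out", "arguments": {"commands": [[[-0.02,-0.045,0.3,0,0,-0.002,0],[-0.02,-0.045,0.6,0,0,-0.002,0],[-0.02,-0.045,0.72,0,0,-0.002,0],[-0.02,-0.045,0.78,0,0,-0.002,0],[-0.02,-0.045,0.78,0,0,-0.002,0],[-0.02,-0.045,0.78,0,0,-0.002,0]]]}}

```text
time: 10.5
tool_pos: [0.5129, 0.2245, 0.0074]
ee_rot: [[0.974, 0.226, 0.002], [0.226, -0.974, 0.001], [0.002, -0.0, -1.0]]
ft_force: [0.8, 0.1, 0.3]
finger_gap: 0.0428
```

```bash
python3 - <<'E'
from pk import *
s,g=wrist('w9');print(s['tool_pos'],s['ee_rot'][:,0],s['finger_gap'],s['ft_force'])
save(g['pixels'],'w9.png')
E
```

```text
[0.51292972 0.22448986 0.00742598] [0.97405599 0.2262965  0.00219447] 0.04282188207529895 [0.82069084 0.09137911 0.28249379]
```

View pics/w9.png

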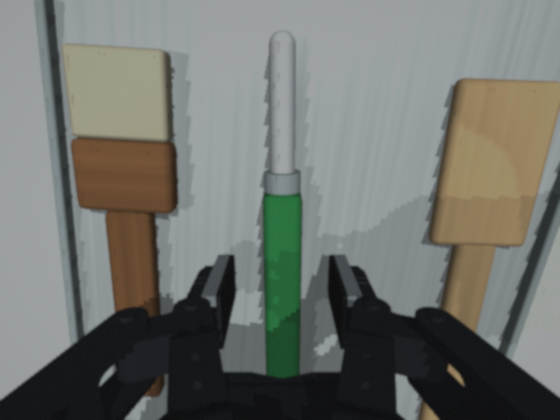

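Well centred. Close the gripper.

{"name": "carry_out", "arguments": {"commands": [[[0,0,0,0,0,0,-0.3],[0,0,0,0,0,0,-0.5],[0,0,0,0,0,0,-0.7],[0,0,0,0,0,0,-1],[0,0,0,0,0,0,-1],[0,0,0,0,0,0,-1],[0,0,0,0,0,0,-1]]]}}

```text
time: 11.25
tool_pos: [0.5123, 0.2243, 0.0069]
ee_rot: [[0.974, 0.227, 0.001], [0.227, -0.974, 0.0], [0.001, -0.0, -1.0]]
ft_force: [-1.5, -0.4, 5.4]
finger_gap: 0.0147
```

{"name": "carry_out", "arguments": {"commands": [[[0,0,-0.1,0,0,0,-1],[0,0,-0.3,0,0,0,-1],[0,0,-0.6,0,0,0,-1],[0,0,-1,0,0,0,-1],[0,0,-1,0,0,0,-1],[0,0,-1,0,0,0,-1]]]}}

```text
time: 11.85
tool_pos: [0.5125, 0.2243, 0.1075]
ee_rot: [[0.974, 0.226, 0.002], [0.226, -0.974, 0.001], [0.002, -0.0, -1.0]]
ft_force: [-0.6, -1.0, -0.3]
finger_gap: 0.0142
```

```bash
python3 - <<'E'
from pk import *
s,g=wrist('w10');print(s['tool_pos'],s['ee_rot'][:,0],s['finger_gap'],s['ft_force'])
save(g['pixels'],'w10.png')
E
```

```text
[0.51251125 0.22432606 0.10746642] [0.97404833 0.22632705 0.00243193] 0.014202285960232968 [-0.57867297 -1.04615222 -0.26626296]
```

View pics/w10.png

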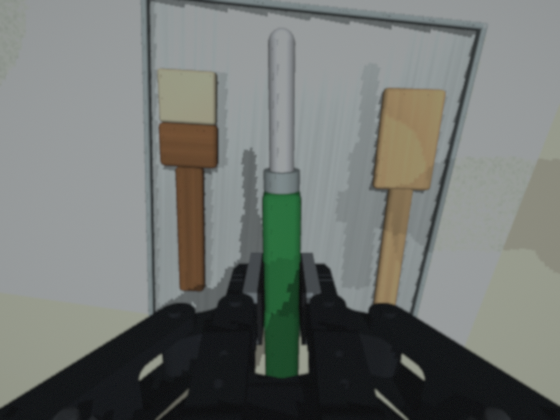

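```bash
python3 - <<'E'
from pk import *
T=np.array([[-0,-.956,-.295,.076],[1,0,0,0],[0,-.295,.956,-.143]])
T=np.array(get_image('wrist')['T_tool_cam'])
for v in (29,30,31,32):
    d=T[:3,:3]@np.array([(281.5-281.315)/340.25,(v-206.06)/340.25,1]);k=(.1003-T[0,3])/d[0];print(v,T[:3,3]+k*d)
for n in('w9','w10'):
    g=np.load(n+'.npz')['pixels'].astype(int); print(n,g[22:42,282].sum(1).tolist(), g[160:200,282,0].tolist())
E
cat >> ik.py <<'E'
TT=np.array([.0953,.0005,-.0061]) # tip in tool frame
def pose2(tip,th,h,sx=1):
    P,R=pose(tip,th,h,sx); return tip-R@TT,R
E
```

```text
29 [ 0.1003      0.00031031 -0.00809967]
30 [ 0.1003      0.00031109 -0.00631563]
31 [ 0.1003      0.00031189 -0.0044807 ]
32 [ 0.1003      0.00031272 -0.00259269]
w9 [478, 480, 479, 480, 481, 478, 474, 462, 448, 447, 461, 474, 480, 481, 481, 481, 480, 480, 480, 482] [160, 159, 159, 160, 159, 159, 159, 159, 159, 159, 160, 158, 152, 135, 116, 116, 125, 129, 130, 130, 130, 130, 130, 130, 130, 130, 130, 130, 129, 130, 130, 130, 128, 124, 107, 78, 50, 40, 43, 42]
w10 [462, 460, 459, 460, 453, 435, 424, 434, 448, 456, 461, 460, 463, 462, 461, 462, 462, 462, 460, 463] [153, 153, 153, 153, 153, 153, 153, 153, 153, 153, 152, 145, 127, 112, 114, 122, 124, 124, 125, 124, 125, 124, 124, 124, 124, 124, 124, 124, 124, 124, 124, 123, 118, 99, 69, 46, 39, 41, 41, 42]
```

```bash
sed -i 's/^TT=.*/TT=np.array([.0952,.0003,-.0098])/' ik.py
python3 - <<'E'
from ik import *
import h as H
tip=.5545*xh-.0467*yh+.126*zz
P,R=pose2(tip+.06*zz,np.radians(45),yh); print(P,R)
P2,R2=pose2(tip,np.radians(45),yh); print(P2)
s=H.robot.state()
print(H.go(s,P,R))
q=np.array(s['qpos']); r=ik(P,R,q);print(r)
E
```

```text
[ 0.51002825 -0.24832673  0.24638692] [[ 0.1668772   0.9718     -0.1668772 ]
 [ 0.68716637 -0.236      -0.68716637]
 [-0.70710678  0.         -0.70710678]]
[ 0.51002825 -0.24832673  0.18638692]
(array([-1.082,  4.596, -1.404]), array([-0.1378, -0.2231, -0.3324]))
(array([-0.03470046,  0.6066079 ,  0.05069067,  1.84013002,  0.84695046,
        1.09946414, -0.78737804]), np.float64(8.11254540325272e-08), np.float64(1.601951575378492e-06))
```

{"name": "carry_out", "arguments": {"commands": [[[0,0.1,-0.3,0,0,-0.02,-1],[0,0.35,-0.6,0,0,-0.05,-1],[0,0.7,-0.9,0,0,-0.08,-1],[0,1,-1,0,0,-0.1,-1]]]}}

```text
time: 12.35
tool_pos: [0.5356, 0.1256, 0.2075]
ee_rot: [[0.855, 0.519, 0.002], [0.519, -0.855, 0.0], [0.002, 0.001, -1.0]]
ft_force: [0.9, -0.1, -0.3]
finger_gap: 0.0143
```

{"name": "carry_out", "arguments": {"commands": [[[-0.2,0.3,-0.3,0,0,-0.03,-1],[-0.4,0.6,-0.6,0,0,-0.06,-1],[-0.65,0.89,-1,0,0,-0.1,-1]]]}}

```text
time: 12.65
tool_pos: [0.5243, 0.0186, 0.3011]
ee_rot: [[0.652, 0.758, -0.005], [0.758, -0.652, -0.0], [-0.003, -0.003, -1.0]]
ft_force: [1.2, -0.0, -1.3]
finger_gap: 0.0144
```

{"name": "carry_out", "arguments": {"commands": [[[-0.35,0.25,-0.1,0,0,-0.03,-1],[-0.7,0.5,-0.2,0,0,-0.06,-1],[-0.97,0.71,-0.3,0,0,-0.1,-1]]]}}

```text
time: 12.95
tool_pos: [0.5142, -0.1021, 0.3313]
ee_rot: [[0.387, 0.922, -0.003], [0.922, -0.387, -0.0], [-0.002, -0.003, -1.0]]
ft_force: [0.4, -0.1, -1.4]
finger_gap: 0.0142
```

{"name": "carry_out", "arguments": {"commands": [[[-0.4,0.15,0,0,0,-0.03,-1],[-0.7,0.3,0,0,0,-0.05,-1],[-0.98,0.38,0,0,0,-0.052,-1]]]}}

```text
time: 13.25
tool_pos: [0.5118, -0.2066, 0.3306]
ee_rot: [[0.234, 0.972, -0.002], [0.972, -0.234, 0.001], [0.001, -0.003, -1.0]]
ft_force: [-0.6, 0.3, -0.9]
finger_gap: 0.0145
```

```bash
python3 - <<'E'
from ik import *
import h as H
tip=.5545*xh-.0467*yh+.126*zz
P,R=pose2(tip+.06*zz,np.radians(45),yh)
s=H.log();print(s['tool_pos'],s['ee_rot'],s['finger_gap'],np.round(s['qpos'],2))
print(H.go(s,P,R))
E
```

```text
[ 0.51181453 -0.20657516  0.33055361] [[ 2.34449140e-01  9.72125484e-01 -2.37591875e-03]
 [ 9.72128235e-01 -2.34447036e-01  1.13244437e-03]
 [ 5.43850924e-04 -2.57519831e-03 -9.99996536e-01]] 0.01446598091094581 [ 0.68  0.42 -0.51  1.64  0.22  1.14 -0.13]
(array([-0.411,  0.083,  0.841]), array([-0.0006, -0.2502,  0.0008]))
```

{"name": "carry_out", "arguments": {"commands": [[[-0.1,0,0,0,-0.04,0,-1],[-0.2,0,0.1,0,-0.08,0,-1],[-0.3,0.04,0.2,0,-0.12,0,-1],[-0.4,0.08,0.3,0,-0.165,0,-1],[-0.41,0.08,0.4,0,-0.21,0,-1],[-0.41,0.08,0.5,0,-0.25,0,-1],[-0.41,0.08,0.5,0,-0.25,0,-1],[-0.41,0.08,0.5,0,-0.25,0,-1]]]}}

```text
time: 14.05
tool_pos: [0.5105, -0.2456, 0.2811]
ee_rot: [[0.163, 0.972, -0.167], [0.689, -0.233, -0.686], [-0.706, -0.003, -0.708]]
ft_force: [0.2, -1.4, 0.3]
finger_gap: 0.0144
```

```bash
python3 - <<'E'
from ik import *
import h as H
tip=.5545*xh-.0467*yh+.126*zz
P,R=pose2(tip+.03*zz,np.radians(45),yh)
s,g=H.wrist('w11');print(s['tool_pos'],s['ee_rot'],s['finger_gap'],np.round(s['qpos'],2),s['ft_force'])
print('tip',H.mc(np.array(s['tool_pos'])+s['ee_rot']@TT))
print(H.go(s,P,R))
g=H.get_image('scene');H.save(g['pixels'][100:310,130:410],'s11.png');im=H.cv2.imread('pics/s11.png');H.cv2.imwrite('pics/s11.png',H.cv2.resize(im,None,fx=2.8,fy=2.8))
E
```

```text
[ 0.51045671 -0.24559278  0.28113189] [[ 0.16269332  0.9724364  -0.16702796]
 [ 0.68903189 -0.23314283 -0.68620659]
 [-0.70623363 -0.00344637 -0.70797047]] 0.014407938179371117 [ 0.12  0.58 -0.25  1.8   0.91  1.28 -0.85] [ 0.17698295 -1.42773742  0.28288898]
tip [ 0.5538964  -0.04387562  0.22083553]
(array([0.438, 0.004, 0.478]), array([-0.0001, -0.0004,  0.0014]))
```

View pics/w11.png

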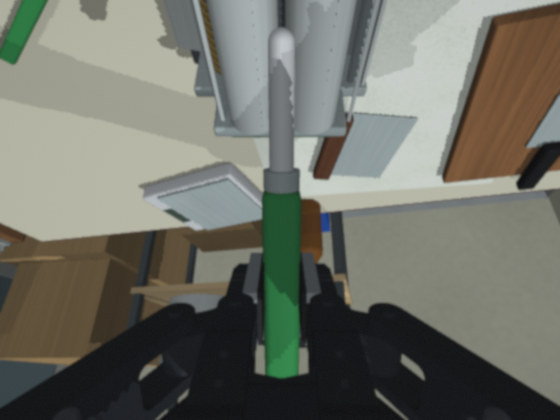

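View pics/s11.png

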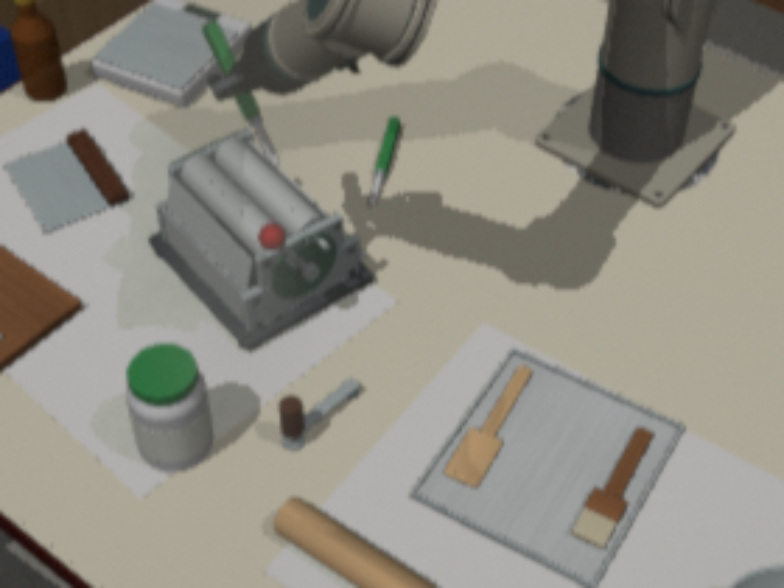

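{"name": "carry_out", "arguments": {"commands": [[[0.15,0,0.15,0,0,0.001,-1],[0.3,0,0.33,0,0,0.001,-1],[0.44,0,0.48,0,0,0.001,-1],[0.44,0,0.48,0,0,0.001,-1],[0.44,0,0.48,0,0,0.001,-1]]]}}

```text
time: 14.65
tool_pos: [0.5099, -0.2503, 0.2187]
ee_rot: [[0.172, 0.971, -0.166], [0.686, -0.239, -0.687], [-0.707, 0.004, -0.707]]
ft_force: [-0.2, -1.1, -0.2]
finger_gap: 0.0144
```

```bash
python3 - <<'E'
from ik import *
import h as H
tip=.5545*xh-.0467*yh+.126*zz
P,R=pose2(tip+.006*zz,np.radians(45),yh)
s,g=H.wrist('w12');print(s['finger_gap'],np.round(s['qpos'],2),s['ft_force'])
print('tip',H.mc(np.array(s['tool_pos'])+s['ee_rot']@TT))
print(H.go(s,P,R))
a=g['pixels'][0:200,150:420]; b=H.get_image('scene')['pixels'][140:240,160:280];b2=H.get_image('top')['pixels'][150:260,310:420]
H.save(H.cv2.resize(np.ascontiguousarray(a),None,fx=2.8,fy=2.8),'w12z.png')
H.save(np.hstack([H.cv2.resize(np.ascontiguousarray(x),(400,400),interpolation=2) for x in(b[:,:100],b2)]),'s12.png')
E
```

```text
0.014448696327940384 [ 0.11  0.67 -0.23  1.85  0.97  1.2  -0.97] [-0.17090786 -1.1105648  -0.22250815]
tip [ 0.55533979 -0.04863877  0.15831411]
(array([ 0.2  , -0.004,  0.172]), array([ 0.0002, -0.0001, -0.0017]))
```

View pics/w12z.png

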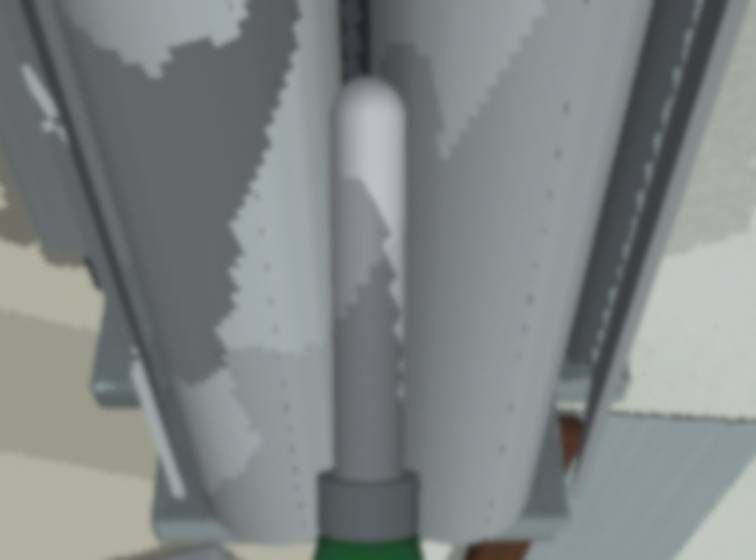

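View pics/s12.png

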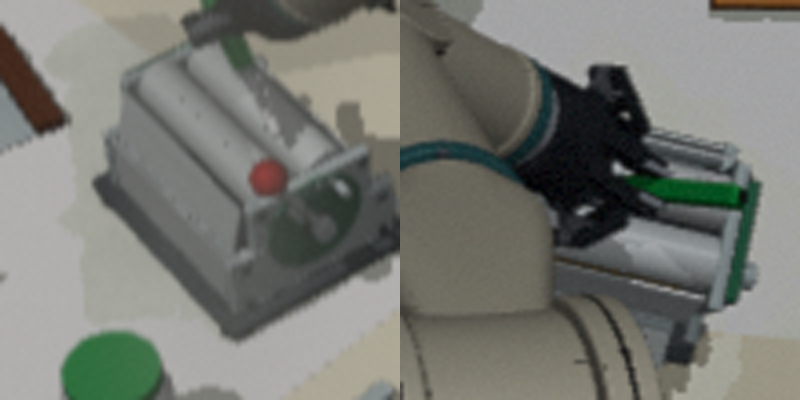

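```bash
python3 - <<'E'
import h as H, numpy as np
g=dict(np.load('w12.npz'))
gray=H.cv2.cvtColor(g['pixels'],H.cv2.COLOR_RGB2GRAY)
for r in(3,8,14,20,25): print(r,gray[r,266:296].tolist())
for u,v in((276.5,21),(277,7)):
  print(H.mc(H.at(g,u,v,.118)))
print(np.linalg.inv(g['camera_from_world'])[:3,3])
E
```

```text
3 [126, 123, 118, 110, 94, 72, 61, 62, 62, 62, 61, 58, 49, 41, 40, 50, 63, 73, 78, 80, 81, 83, 87, 91, 93, 95, 98, 99, 102, 106]
8 [127, 124, 119, 111, 96, 72, 53, 54, 61, 62, 58, 51, 43, 39, 40, 47, 61, 72, 79, 80, 82, 84, 86, 90, 93, 95, 97, 100, 103, 106]
14 [128, 125, 121, 114, 100, 79, 64, 60, 61, 63, 63, 59, 52, 44, 40, 48, 61, 73, 78, 80, 82, 83, 85, 88, 92, 94, 95, 98, 102, 105]
20 [129, 126, 123, 116, 105, 85, 60, 50, 55, 60, 58, 51, 43, 39, 40, 47, 61, 72, 77, 78, 77, 76, 75, 76, 78, 80, 83, 85, 87, 91]
25 [129, 127, 124, 118, 110, 93, 70, 60, 61, 62, 62, 61, 56, 48, 45, 52, 62, 74, 78, 76, 72, 72, 75, 77, 78, 80, 82, 84, 88, 91]
[ 0.55335721 -0.06726371  0.118     ]
[ 0.55368454 -0.06073434  0.118     ]
[ 0.54686857 -0.10070635  0.26615098]
```

```bash
cat > t.py <<'E'
from ik import *
import h as H,sys
def rep(tip=None,th=45):
    s=H.log(); p=np.array(s['tool_pos'])+s['ee_rot']@TT
    print('t',round(s['time'],2),'tip',np.round(H.mc(p),4),'F',np.round(np.r_[H.mc(s['ft_force'])],2),'T',np.round(s['ft_torque'],3),'gap',round(s['finger_gap'],4),np.round(s['qpos'],2))
    if tip is not None:
        t=tip[0]*xh+tip[1]*yh+tip[2]*zz; P,R=pose2(t,np.radians(th),yh); print(H.go(s,P,R))
    return s
E
python3 -c "
from t import *
rep((.554,-.0445,.132))"
```

```text
t 14.8 tip [ 0.5557 -0.0475  0.1585] F [-0.2  -0.04  0.28] T [ 0.783 -0.203  0.006] gap 0.0144 [ 0.11  0.67 -0.23  1.85  0.97  1.2  -0.97]
(array([ 0.208, -0.014,  0.166]), array([ 0.0008, -0.0002, -0.0016]))
```

{"name": "carry_out", "arguments": {"commands": [[[0.1,-0.01,0.08,0.0008,0,-0.0016,-1],[0.18,-0.014,0.14,0.0008,0,-0.0016,-1],[0.208,-0.014,0.166,0.0008,0,-0.0016,-1],[0.208,-0.014,0.166,0.0008,0,-0.0016,-1],[0.208,-0.014,0.166,0.0008,0,-0.0016,-1],[0.208,-0.014,0.166,0.0008,0,-0.0016,-1]]]}}

```text
time: 15.4
tool_pos: [0.5093, -0.2455, 0.1909]
ee_rot: [[0.164, 0.972, -0.168], [0.688, -0.235, -0.687], [-0.707, -0.003, -0.707]]
ft_force: [-0.1, -1.0, 0.3]
finger_gap: 0.0146
```

```bash
python3 -c "
from t import *
rep((.554,-.0445,.127))"
```

```text
t 15.4 tip [ 0.5529 -0.0442  0.1305] F [ 0.13 -0.98  0.27] T [ 0.756 -0.184  0.04 ] gap 0.0146 [ 0.1   0.71 -0.22  1.87  0.99  1.17 -1.02]
(array([0.022, 0.009, 0.027]), array([-0.0005,  0.0001,  0.001 ]))
```

{"name": "carry_out", "arguments": {"commands": [[[0.007,0.004,0.007,0,0,0,-1],[0.014,0.004,0.014,0,0,0,-1],[0.021,0.004,0.021,0,0,0,-1],[0.021,0.004,0.021,0,0,0,-1],[0.021,0.004,0.021,0,0,0,-1]]]}}

```text
time: 15.9
tool_pos: [0.5096, -0.2461, 0.1883]
ee_rot: [[0.164, 0.972, -0.169], [0.687, -0.235, -0.688], [-0.708, -0.003, -0.706]]
ft_force: [-1.3, -1.2, 3.2]
finger_gap: 0.0143
```

```bash
python3 -c "
from t import *
rep()"
```

```text
t 15.9 tip [ 0.5533 -0.0447  0.1279] F [-1.02 -1.46  3.25] T [ 0.176  0.15  -0.073] gap 0.0143 [ 0.1   0.72 -0.22  1.87  0.99  1.17 -1.02]
```

{"name": "carry_out", "arguments": {"commands": [[[0.007,0,0.007,0,0,0,-1],[0.014,0,0.014,0,0,0,-1],[0.014,0,0.014,0,0,0,-1],[0.014,0,0.014,0,0,0,-1]]]}}

```text
time: 16.3
tool_pos: [0.5095, -0.2468, 0.1873]
ee_rot: [[0.165, 0.972, -0.169], [0.685, -0.236, -0.689], [-0.709, -0.002, -0.705]]
ft_force: [-1.4, -0.9, 8.7]
finger_gap: 0.0147
```

```bash
python3 -c "
from t import *
rep()"
```

```text
t 16.3 tip [ 0.5535 -0.0455  0.1266] F [-1.18 -1.22  8.69] T [-0.247  0.351 -0.141] gap 0.0147 [ 0.1   0.72 -0.22  1.87  0.99  1.17 -1.03]
```

{"name": "carry_out", "arguments": {"commands": [[[-0.014,0,-0.014,0,0,0,-1],[-0.014,0,-0.014,0,0,0,-1],[-0.014,0,-0.014,0,0,0,-1]]]}}

```text
time: 16.6
tool_pos: [0.5096, -0.2461, 0.1881]
ee_rot: [[0.164, 0.972, -0.169], [0.687, -0.235, -0.688], [-0.708, -0.003, -0.706]]
ft_force: [-0.9, -1.9, 3.9]
finger_gap: 0.0147
```

```bash
python3 - <<'E'
from t import *
rep()
s,g=H.wrist('w13')
a=g['pixels'][0:200,150:420]
H.save(H.cv2.resize(np.ascontiguousarray(a),None,fx=2.8,fy=2.8),'w13z.png')
b=H.get_image('scene')['pixels'][150:230,175:275]
H.save(H.cv2.resize(np.ascontiguousarray(b),None,fx=7,fy=7,interpolation=2),'s13.png')
E
```

```text
t 16.6 tip [ 0.5534 -0.0448  0.1276] F [-0.44 -2.06  3.89] T [-0.019  0.161 -0.054] gap 0.0147 [ 0.1   0.72 -0.22  1.87  0.99  1.17 -1.02]
```

View pics/w13z.png

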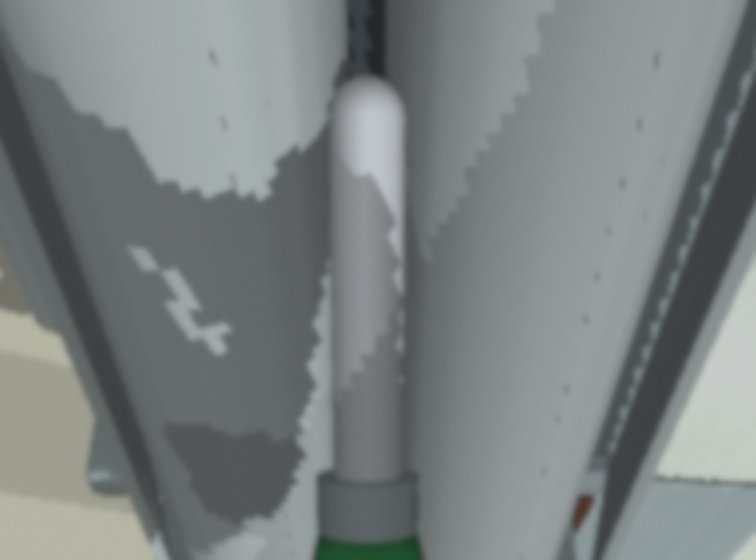

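View pics/s13.png

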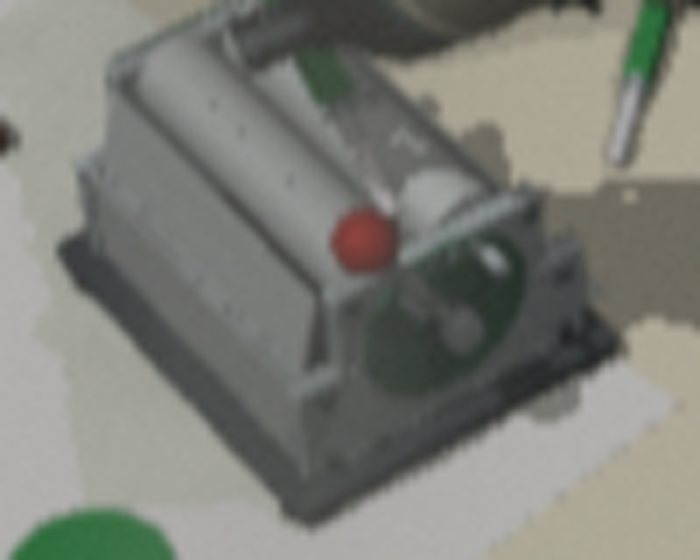

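{"name": "carry_out", "arguments": {"commands": [[[-0.021,0,0.021,0,0,0,-1],[-0.042,0,0.042,0,0,0,-1],[-0.064,0,0.064,0,0,0,-1],[-0.085,0,0.085,0,0,0,-1],[-0.106,0,0.106,0,0,0,-1],[-0.127,0.001,0.127,0,0,0,-1],[-0.148,0.001,0.148,0,0,0,-1],[-0.17,0.002,0.17,0,0,0,-1]]]}}

```text
time: 17.5
tool_pos: [0.5055, -0.266, 0.1863]
ee_rot: [[0.163, 0.973, -0.165], [0.693, -0.232, -0.683], [-0.703, -0.003, -0.711]]
ft_force: [-1.8, 6.5, 3.3]
finger_gap: 0.0148
```

```bash
python3 -c "
from t import *
rep()"
```

```text
t 17.5 tip [ 0.5538 -0.0645  0.1264] F [-3.23  5.86  3.35] T [ 1.842  0.017 -0.175] gap 0.0148 [ 0.14  0.71 -0.21  1.88  1.02  1.14 -1.01]
```

{"name": "carry_out", "arguments": {"commands": [[[-0.023,-0.003,0.019,0,0,0,-1],[-0.047,-0.006,0.037,0,0,0,-1],[-0.07,-0.008,0.058,0,0,0,-1],[-0.091,-0.01,0.079,0,0,0,-1]]]}}

```text
time: 17.9
tool_pos: [0.5011, -0.2805, 0.1884]
ee_rot: [[0.164, 0.972, -0.167], [0.688, -0.234, -0.687], [-0.707, -0.002, -0.708]]
ft_force: [2.0, 1.3, 1.0]
finger_gap: 0.0143
```

```bash
python3 -c "
from t import *
rep()"
```

```text
t 17.9 tip [ 0.5532 -0.08    0.1281] F [1.66 1.75 1.03] T [ 0.979 -0.573  0.083] gap 0.0143 [ 0.15  0.71 -0.2   1.89  1.03  1.12 -1.  ]
```

{"name": "carry_out", "arguments": {"commands": [[[-0.02,0.002,0.022,0,0,0,-1],[-0.041,0.004,0.044,0,0,0,-1],[-0.062,0.005,0.066,0,0,0,-1],[-0.083,0.005,0.087,0,0,0,-1],[-0.104,0.005,0.108,0,0,0,-1],[-0.125,0.005,0.129,0,0,0,-1]]]}}

```text
time: 18.5
tool_pos: [0.4969, -0.2983, 0.1884]
ee_rot: [[0.164, 0.972, -0.168], [0.688, -0.235, -0.687], [-0.707, -0.003, -0.707]]
ft_force: [2.2, 1.1, 1.2]
finger_gap: 0.0147
```

```bash
python3 -c "
from t import *
rep()"
```

```text
t 18.5 tip [ 0.5533 -0.0983  0.128 ] F [1.88 1.62 1.17] T [ 1.09  -0.637  0.153] gap 0.0147 [ 0.18  0.71 -0.19  1.9   1.05  1.11 -0.99]
```

{"name": "carry_out", "arguments": {"commands": [[[-0.019,0.003,0.023,0,0,0,-1],[-0.039,0.006,0.045,0,0,0,-1],[-0.061,0.008,0.067,0,0,0,-1],[-0.082,0.009,0.088,0,0,0,-1],[-0.103,0.01,0.109,0,0,0,-1],[-0.124,0.01,0.13,0,0,0,-1],[-0.145,0.01,0.151,0,0,0,-1],[-0.167,0.01,0.173,0,0,0,-1]]]}}

```text
time: 19.3
tool_pos: [0.4919, -0.3219, 0.1879]
ee_rot: [[0.164, 0.972, -0.168], [0.688, -0.235, -0.687], [-0.707, -0.003, -0.707]]
ft_force: [0.3, 2.7, 2.0]
finger_gap: 0.0142
```

```bash
python3 -c "
from t import *
rep()"
```

```text
t 19.3 tip [ 0.554  -0.1225  0.1275] F [-0.33  2.72  1.98] T [ 1.302 -0.167 -0.066] gap 0.0142 [ 0.21  0.71 -0.18  1.9   1.07  1.08 -0.97]
```

Good: light, 2 N. Continue.

{"name": "carry_out", "arguments": {"commands": [[[-0.021,0,0.021,0,0,0,-1],[-0.042,0,0.042,0,0,0,-1],[-0.064,0,0.064,0,0,0,-1],[-0.085,0,0.085,0,0,0,-1],[-0.106,0.001,0.106,0,0,0,-1],[-0.127,0.001,0.127,0,0,0,-1],[-0.148,0.001,0.148,0,0,0,-1],[-0.17,0.001,0.17,0,0,0,-1]]]}}

```text
time: 20.1
tool_pos: [0.4865, -0.3452, 0.1879]
ee_rot: [[0.164, 0.972, -0.168], [0.688, -0.235, -0.687], [-0.707, -0.003, -0.707]]
ft_force: [-0.2, 3.0, 2.8]
finger_gap: 0.0145
```

```bash
python3 -c "
from t import *
rep()"
```

```text
t 20.1 tip [ 0.5543 -0.1464  0.1275] F [-0.9   2.91  2.78] T [ 1.319 -0.124 -0.089] gap 0.0145 [ 0.25  0.7  -0.17  1.9   1.1   1.05 -0.95]
```

{"name": "carry_out", "arguments": {"commands": [[[-0.021,0,0.021,0,0,0,-1],[-0.042,0,0.042,0,0,0,-1],[-0.064,0,0.064,0,0,0,-1],[-0.085,0,0.085,0,0,0,-1],[-0.106,0,0.106,0,0,0,-1],[-0.127,0,0.127,0,0,0,-1],[-0.148,0,0.148,0,0,0,-1],[-0.162,0,0.162,0,0,0,-1]]]}}

```text
time: 20.9
tool_pos: [0.4812, -0.3677, 0.188]
ee_rot: [[0.164, 0.972, -0.168], [0.688, -0.235, -0.687], [-0.707, -0.003, -0.707]]
ft_force: [0.2, 2.9, 0.1]
finger_gap: 0.0145
```

```bash
python3 - <<'E'
from t import *
rep()
s,g=H.wrist('w14');H.save(g['pixels'],'w14.png')
E
```

```text
t 20.9 tip [ 0.5544 -0.1695  0.1276] F [-0.47  2.83  0.07] T [ 1.257 -0.213 -0.028] gap 0.0145 [ 0.28  0.7  -0.16  1.91  1.12  1.03 -0.94]
```

View pics/w14.png

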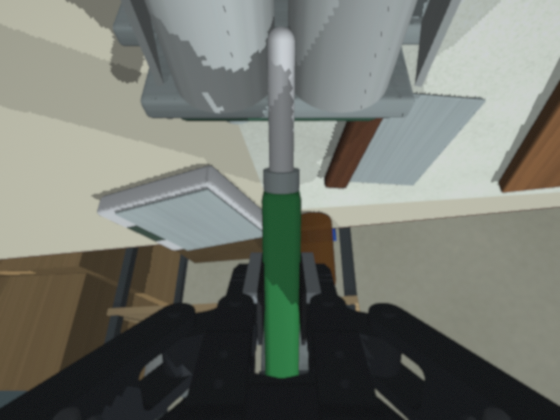

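{"name": "carry_out", "arguments": {"commands": [[[-0.05,0,-0.05,0,0,0,-1],[-0.2,0,-0.2,0,0,0,-1],[-0.5,0,-0.5,0,0,0,-1],[-0.7,0,-0.7,0,0,0,-1],[-0.7,0,-0.7,0,0,0,-1]]]}}

```text
time: 21.45
tool_pos: [0.4825, -0.3688, 0.2917]
ee_rot: [[0.17, 0.972, -0.165], [0.685, -0.236, -0.689], [-0.709, 0.004, -0.706]]
ft_force: [-0.1, -0.7, 0.1]
finger_gap: 0.0143
```

{"name": "carry_out", "arguments": {"commands": [[[0.1,0,-0.1,0,0.04,0,-1],[0.2,0,-0.2,0,0.08,0,-1],[0.3,0,-0.3,0,0.12,0,-1],[0.4,0,-0.4,0,0.165,0,-1],[0.5,0,-0.5,0,0.21,0,-1],[0.6,0,-0.6,0,0.25,0,-1],[0.6,0,-0.6,0,0.25,0,-1]]]}}

```text
time: 22.15
tool_pos: [0.4991, -0.2891, 0.2861]
ee_rot: [[0.242, 0.97, -0.005], [0.97, -0.242, 0.001], [-0.0, -0.005, -1.0]]
ft_force: [-0.8, -0.7, -1.2]
finger_gap: 0.0144
```

```bash
python3 - <<'E'
from pk import *
s,g=wrist('w15');print(s['tool_pos'],s['ee_rot'],s['finger_gap'],np.round(s['qpos'],2),s['ft_force'])
g=g['pixels'].astype(int); print(g[22:42,282].sum(1).tolist(), g[160:200,282,0].tolist())
print(go(s,[.5123,.2243,.30],Rtool(np.radians(13.1))))
E
```

```text
[ 0.49912154 -0.28905594  0.28614117] [[ 2.42267688e-01  9.70196817e-01 -4.95019023e-03]
 [ 9.70209361e-01 -2.42266642e-01  8.19057840e-04]
 [-4.04618652e-04 -5.00115215e-03 -9.99987412e-01]] 0.014392875835202748 [ 0.8   0.5  -0.5   1.64  0.27  1.07 -0.02] [-0.78719403 -0.74543223 -1.16726335]
[141, 145, 144, 147, 188, 272, 353, 405, 434, 449, 462, 465, 462, 462, 468, 469, 471, 470, 473, 472] [156, 156, 156, 156, 156, 156, 156, 155, 156, 153, 144, 124, 104, 108, 122, 130, 130, 131, 130, 130, 130, 130, 130, 130, 130, 129, 130, 130, 130, 130, 130, 128, 122, 100, 66, 41, 37, 38, 40, 41]
(array([ 5.012, -1.117, -0.135]), array([-0.0014,  0.001 ,  0.3493]))
```

{"name": "carry_out", "arguments": {"commands": [[[0.3,-0.05,-0.1,0,0,0.03,-1],[0.7,-0.1,-0.2,0,0,0.06,-1],[0.99,-0.145,-0.2,0,0,0.1,-1]]]}}

```text
time: 22.5
tool_pos: [0.5112, -0.1818, 0.3077]
ee_rot: [[0.524, 0.851, -0.002], [0.851, -0.524, -0.001], [-0.002, -0.001, -1.0]]
ft_force: [0.4, 1.2, 0.2]
finger_gap: 0.0146
```

{"name": "carry_out", "arguments": {"commands": [[[0.33,-0.18,0,0,0,0.03,-1],[0.67,-0.35,0,0,0,0.06,-1],[1,-0.52,0,0,0,0.1,-1]]]}}

```text
time: 22.8
tool_pos: [0.5178, -0.0703, 0.3066]
ee_rot: [[0.762, 0.647, -0.004], [0.647, -0.762, -0.002], [-0.005, -0.001, -1.0]]
ft_force: [0.3, 0.5, -0.5]
finger_gap: 0.0145
```

{"name": "carry_out", "arguments": {"commands": [[[0.27,-0.32,0,0,0,0.03,-1],[0.53,-0.64,0,0,0,0.06,-1],[0.8,-0.96,0,0,0,0.1,-1]]]}}

```text
time: 23.1
tool_pos: [0.516, 0.0544, 0.3066]
ee_rot: [[0.925, 0.38, -0.004], [0.38, -0.925, -0.003], [-0.005, 0.001, -1.0]]
ft_force: [1.6, 0.8, 0.5]
finger_gap: 0.0144
```

{"name": "carry_out", "arguments": {"commands": [[[0.12,-0.32,0.2,0,0,0.02,-1],[0.23,-0.64,0.3,0,0,0.04,-1],[0.35,-0.94,0.4,0,0,0.05,-1],[0.35,-0.94,0.4,0,0,0.05,-1]]]}}

```text
time: 23.5
tool_pos: [0.5108, 0.1589, 0.2657]
ee_rot: [[0.97, 0.243, -0.006], [0.243, -0.97, 0.001], [-0.005, -0.002, -1.0]]
ft_force: [0.2, -0.7, -0.6]
finger_gap: 0.0145
```

```bash
python3 - <<'E'
from pk import *
s=log();print(s['tool_pos'],s['ee_rot'],s['finger_gap'],np.round(s['qpos'],2),s['ft_force'])
print(go(s,[.5113,.2241,.12],Rtool(np.radians(13.05))))
E
```

```text
[0.51079174 0.15893505 0.26566093] [[ 9.70112576e-01  2.42591145e-01 -5.57912941e-03]
 [ 2.42599118e-01 -9.70126304e-01  7.89322620e-04]
 [-5.22097751e-03 -2.11922367e-03 -9.99984125e-01]] 0.014548836032797536 [-0.13  0.44 -0.33  1.78  0.17  0.95 -1.85] [ 0.1811349  -0.72400504 -0.59325789]
(array([ 0.171, -0.628,  1.457]), array([-0.0007,  0.0017,  0.0055]))
```

{"name": "carry_out", "arguments": {"commands": [[[0.08,-0.3,0.3,0,0.001,0.005,-1],[0.17,-0.62,0.6,0,0.001,0.005,-1],[0.17,-0.62,1,0,0.001,0.005,-1],[0.17,-0.62,1,0,0.001,0.005,-1],[0.17,-0.62,1,0,0.001,0.005,-1]]]}}

```text
time: 24.0
tool_pos: [0.5149, 0.2159, 0.1672]
ee_rot: [[0.976, 0.218, -0.001], [0.218, -0.976, -0.001], [-0.001, 0.001, -1.0]]
ft_force: [0.4, -0.3, 0.1]
finger_gap: 0.0145
```

```bash
python3 - <<'E'
from pk import *
s,g=wrist('w16');print(s['tool_pos'],s['ee_rot'],s['ft_force'])
print(go(s,[.5113,.2241,.03],Rtool(np.radians(13.05))))
b=get_image('scene')['pixels'][200:320,260:390]
save(cv2.resize(np.ascontiguousarray(b),None,fx=5.5,fy=5.5,interpolation=2),'s16.png')
E
```

```text
[0.51489468 0.21592708 0.16723851] [[ 9.75973400e-01  2.17886636e-01 -1.15616086e-03]
 [ 2.17885166e-01 -9.75973580e-01 -1.27511619e-03]
 [-1.40621323e-03  9.92569184e-04 -9.99998519e-01]] [ 0.36486383 -0.25847409  0.08610531]
(array([-0.015, -0.089,  1.372]), array([ 0.0003,  0.0004, -0.0026]))
```

View pics/w16.png

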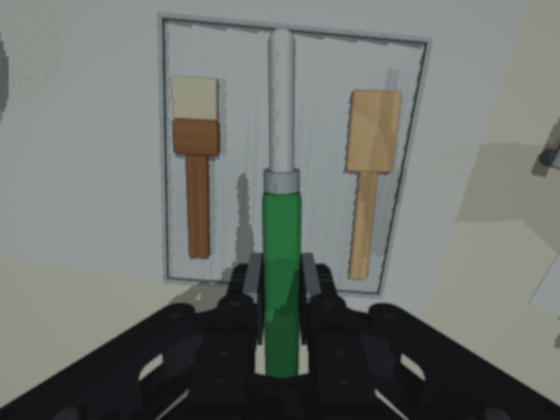

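View pics/s16.png

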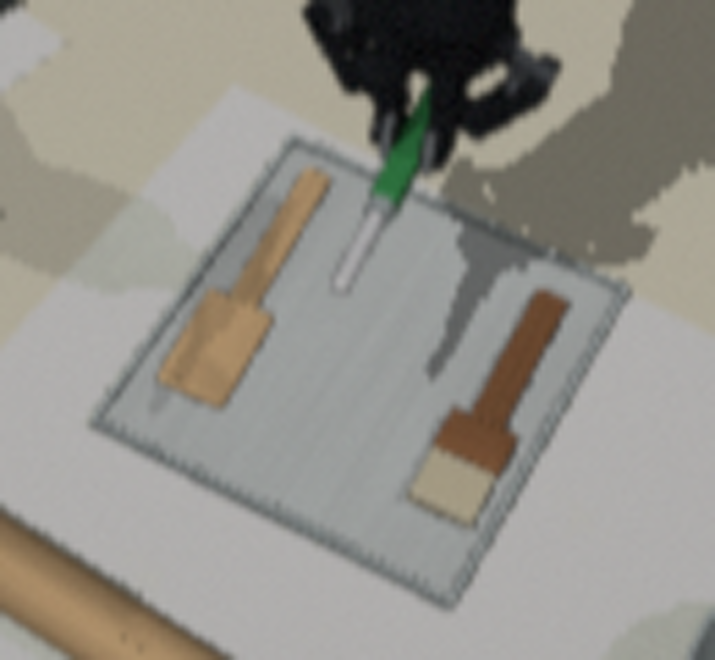

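{"name": "carry_out", "arguments": {"commands": [[[-0.015,-0.09,0.4,0,0,-0.0026,-1],[-0.015,-0.09,0.8,0,0,-0.0026,-1],[-0.015,-0.09,1,0,0,-0.0026,-1],[-0.015,-0.09,1,0,0,-0.0026,-1],[-0.015,-0.09,1,0,0,-0.0026,-1]]]}}

```text
time: 24.6
tool_pos: [0.5136, 0.2253, 0.069]
ee_rot: [[0.975, 0.224, 0.003], [0.224, -0.975, 0.002], [0.003, -0.002, -1.0]]
ft_force: [0.6, -0.2, -0.2]
finger_gap: 0.0144
```

```bash
python3 - <<'E'
from pk import *
s=log();print(s['tool_pos'],s['ee_rot'],s['ft_force'])
print(go(s,[.5113,.2241,.012],Rtool(np.radians(13.05))))
E
```

```text
[0.51359516 0.22533975 0.06902033] [[ 0.97457902  0.22402668  0.00279   ]
 [ 0.22402088 -0.97458176  0.0022469 ]
 [ 0.00322245 -0.00156477 -0.99999358]] [ 0.61586292 -0.17651719 -0.21561689]
(array([-0.027,  0.008,  0.57 ]), array([-0.0005, -0.001 , -0.0006]))
```

{"name": "carry_out", "arguments": {"commands": [[[-0.02,0.008,0.2,0,0,0,-1],[-0.02,0.008,0.4,0,0,0,-1],[-0.02,0.008,0.5,0,0,0,-1],[-0.02,0.008,0.56,0,0,0,-1],[-0.02,0.008,0.57,0,0,0,-1],[-0.02,0.008,0.57,0,0,0,-1]]]}}

```text
time: 25.2
tool_pos: [0.511, 0.2245, 0.0111]
ee_rot: [[0.974, 0.225, 0.001], [0.225, -0.974, 0.002], [0.002, -0.002, -1.0]]
ft_force: [0.3, -0.3, 0.1]
finger_gap: 0.0148
```

```bash
python3 - <<'E'
from pk import *
s=log();print(s['tool_pos'],s['ee_rot'],s['ft_force'],s['ft_torque'])
E
```

```text
[0.51098544 0.224489   0.0110648 ] [[ 0.9744      0.22481746  0.00131926]
 [ 0.22481452 -0.97439938  0.00206804]
 [ 0.00175042 -0.0017185  -0.99999699]] [ 0.26581906 -0.26408231  0.07247327] [-0.01044089 -0.03169476 -0.03556723]
```

{"name": "carry_out", "arguments": {"commands": [[[0,0,0.01,0,0,0,-1],[0,0,0.02,0,0,0,-1],[0,0,0.03,0,0,0,-1],[0,0,0.03,0,0,0,-1],[0,0,0.03,0,0,0,-1]]]}}

```text
time: 25.7
tool_pos: [0.5103, 0.2242, 0.0073]
ee_rot: [[0.974, 0.225, -0.0], [0.225, -0.974, 0.001], [0.0, -0.001, -1.0]]
ft_force: [-0.5, 0.3, -0.6]
finger_gap: 0.0141
```

```bash
python3 - <<'E'
from pk import *
s=log();print(s['tool_pos'],s['ee_rot'][2],s['ft_force'],s['ft_torque'])
E
```

```text
[0.51031037 0.2242035  0.00726018] [ 3.15667051e-04 -1.40980371e-03 -9.99998956e-01] [-0.47756732  0.26871181 -0.6293704 ] [0.00621389 0.00452441 0.05520112]
```

Not yet touching; creep 1.5 mm more.

{"name": "carry_out", "arguments": {"commands": [[[0,0,0.005,0,0,0,-1],[0,0,0.01,0,0,0,-1],[0,0,0.01,0,0,0,-1]]]}}

```text
time: 26.0
tool_pos: [0.5104, 0.2242, 0.0069]
ee_rot: [[0.974, 0.225, 0.0], [0.225, -0.974, 0.001], [0.001, -0.001, -1.0]]
ft_force: [-1.4, -0.2, 5.2]
finger_gap: 0.014
```

```bash
python3 - <<'E'
from pk import *
s,g=wrist('w17');print(s['tool_pos'],s['ee_rot'][2],s['ft_force'],s['ft_torque'])
E
```

```text
[0.51041601 0.22419984 0.0068897 ] [ 6.83873891e-04 -1.20673880e-03 -9.99999038e-01] [-1.36248253 -0.16186369  5.187343  ] [-0.1770984   0.26985501 -0.05582784]
```

View pics/w17.png

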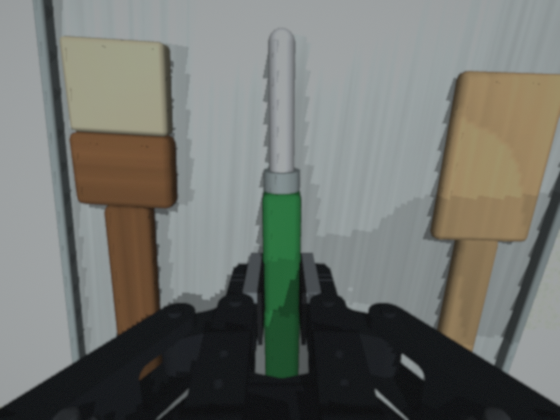

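{"name": "carry_out", "arguments": {"commands": [[[0,0,0,0,0,0,-0.6],[0,0,0,0,0,0,-0.5],[0,0,-0.005,0,0,0,-0.4],[0,0,-0.005,0,0,0,-0.2],[0,0,-0.005,0,0,0,0],[0,0,-0.005,0,0,0,0],[0,0,-0.005,0,0,0,0]]]}}

```text
time: 26.75
tool_pos: [0.5103, 0.2242, 0.0067]
ee_rot: [[0.974, 0.225, 0.0], [0.225, -0.974, 0.001], [0.0, -0.001, -1.0]]
ft_force: [0.4, 0.7, -0.6]
finger_gap: 0.0423
```

{"name": "carry_out", "arguments": {"commands": [[[0,0,-0.1,0,0,0,0],[0,0,-0.3,0,0,0,0],[0,0,-0.7,0,0,0,0],[0,0,-1,0,0,0,0],[0,0,-1,0,0,0,0]]]}}

```text
time: 27.25
tool_pos: [0.5131, 0.2255, 0.1114]
ee_rot: [[0.974, 0.225, 0.008], [0.225, -0.974, 0.005], [0.009, -0.003, -1.0]]
ft_force: [0.4, 1.2, -0.5]
finger_gap: 0.0425
```

{"name": "carry_out", "arguments": {"commands": [[[-0.3,0,-0.4,0,0,0,0],[-0.7,0,-0.8,0,0,0,0],[-0.7,0,-1,0,0,0,0],[-0.7,0,-1,0,0,0,0]]]}}

```text
time: 27.65
tool_pos: [0.4426, 0.2088, 0.2098]
ee_rot: [[0.974, 0.226, 0.005], [0.226, -0.974, 0.003], [0.006, -0.002, -1.0]]
ft_force: [0.5, 1.0, -0.9]
finger_gap: 0.0427
```

```bash
python3 - <<'E'
from pk import *
s,g=wrist('w18');print(s['time'],s['tool_pos'],s['ft_force'],s['finger_gap'])
t=get_image('top');sc=get_image('scene')
print(handle(g,(230,20,330,250),.022))
save(np.hstack([cv2.resize(np.ascontiguousarray(x),(400,400),interpolation=2) for x in(sc['pixels'][130:290,180:340],t['pixels'][100:260,300:460])]),'s18.png')
E
```

```text
27.65 [0.44255564 0.20883813 0.20975231] [ 0.49858698  0.98507585 -0.93083759] 0.04272124978908041
(array([0.49750863, 0.22119221]), np.float64(12.9087944351534), np.float64(0.10764419690040639), np.float64(0.013395600094260472), 1679)
```

View pics/w18.png

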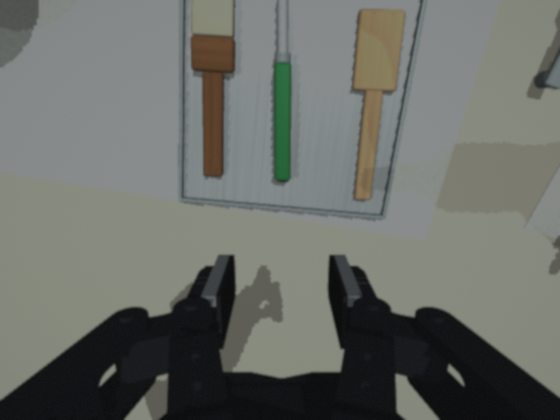

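View pics/s18.png

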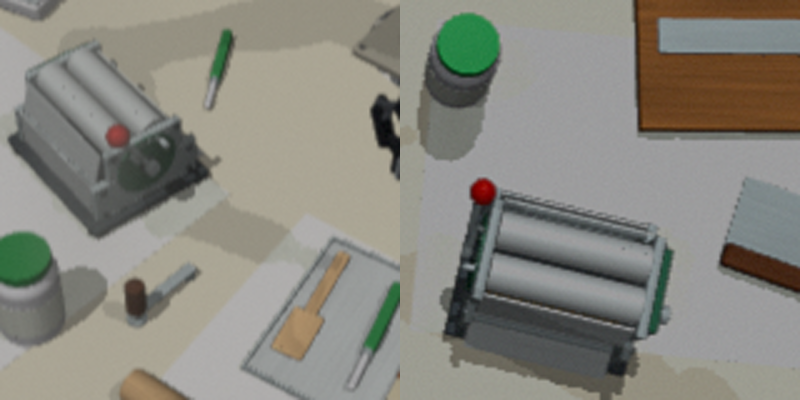

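```bash
python3 -c "
from rig import robot
print(robot.sign_off())"
```

```text
the job is handed in; nothing more can be done
None
```

The cleaning job is done and handed in at about 28 s of the 72 s allowed, but I pressed harder than "lightly" on first contact.

- **Lever:** I pushed it over to its stop. Pushing on made it no further; the force rose to about 16 N with no movement. The pictures show the ball at the back and the rollers parted, and it is still over in the last ones.
- **Stroke:** The pick's tip went along the gap from the lever end to the other end at about 3 cm/s. It covered about 125 mm, in line with the seam points and 1–3 mm past them, to within roughly 2 mm.
- **Pick:** It was lowered onto the tray until it just touched, then released. The wrist camera shows it lying flat between brush and paddle, within about 1 mm of where it started. The other things in the last pictures had not visibly moved; I did not look at every one.

**What was not ideal:**
- **First contact:** Lowering the tip pressed it to about 9 N before I eased off to about 4 N. I then started the stroke.
- **Drag during the stroke:** It was briefly about 6 N early on. After I raised the tip slightly, the downward force was 1–3 N, and it read almost zero at the very end.
- **Tip height:** My estimate while touching was 1–2 mm above the stated 126 mm. I put this down to the estimate of how the pick sat in the grip.

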